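# Slide a loaded vial tray over the step onto the sampler's deck until the catch snaps

## Task

Load the sampler: take the vial tray by its handle, bring it over the step at the front edge of the sampler's deck and slide it in flat between the guide rails, under the hold-down strips, until the spring catch on the back gauge snaps down behind the steel ledge at the tray's front end, then let go. Keep the tray level so that the four vials stay standing in it, do not let it catch and never force it: push gently, and stop once it rests on the rubber buffer. Leave everything else on the desk as it is.

Things in the scene. Friction and masses are not known exactly. Their poses are not given: they have to be found in the camera images.
- sampler: Fixed low sampler: bare aluminium deck with grey side rails, white housing behind. Origin on the desk, on the deck's centre line; +x = the way the tray slides in (front edge to housing), z up. Deck x -85 to 115 mm. Rails' inner faces y +-51.5 mm, from x -50 mm on; steel flares before them open to y +-62 mm at the front edge. Housing x 115 to 190 mm, 70 mm high, with a parked arm up to 160 mm.
- deck_front (a point): Middle of the deck's upper front edge: the step, a square edge 8 mm above the desk, at x = -85 mm of the sampler. Axes as the sampler's.
- slot_mouth (a point): Centre of the mouth of the slot under the two steel hold-down strips, x = -45 mm of the sampler, axes as the sampler's. The strips lie on the rails to x = 50 mm, reach in to y +-44.5 mm and leave 9.5 mm above the deck for the tray's 5 mm plate; their front ends (from x -60 mm) are turned up.
- buffer (a joint): How far the black rubber buffer (70 mm wide, 9 to 17 mm above the desk) on the back gauge is pressed in, m: 0 = free, 0.0045 = hard end, 2.2 N per mm. The gauge (aluminium crossbar on the rails, 47 mm high) is clamped at a depth that varies by 42 mm and is not reported, feel for it: at home tray_nose is at sampler x 46 to 92 mm. The catch can drop once the buffer is in by 1.5 mm, and then keeps it so.
- catch (a joint): Height of the catch's sprung steel bolt (bevelled tip, red knob on top, middle of the back gauge) over its rest, m: 0 = down. The ledge of the entering tray lifts it by about 5.5 mm against 1 to 1.8 N (4 to 9 N of push at the handle), then it drops back behind the ledge. 12 N of push is plenty; 25 N between tray and sampler is forcing it.
- tray: Loose vial tray on the desk before the sampler, about 0.5 kg with vials (varies). Origin: centre of its underside; +x from handle to the front end that goes in first, z up. Aluminium plate 150 x 100 x 5 mm (first 8 mm 90 wide), square edges; blue-grey well block x -23 to 53, up to z 27 mm; vials up to z 63. Steel ledge 56 mm wide at x 69 to 74, top z 12: the catch drops between ledge and block.
- tray_handle (a point): Centre of the tray's black handle bar: flat bar 66 mm long (across, tray y), 12 mm thick (tray x), 22 mm high, on two steel posts, at x = -63, z = 52 mm of the tray. Axes as the tray's. 40 mm are free between bar and nearest vial; nothing stands on its other side.
- tray_nose (a point): Middle of the tray's lower front edge (goes in first), at x = 75 mm, z = 0 of the tray. Axes as the tray's.
- vial_1: 20 ml glass vial with white cap, 28 mm wide, 58 mm high, standing loose in a well of the tray, 5 mm above the tray's underside. Origin: centre of its underside, z up.
- vial_2: 20 ml glass vial with black cap, 28 mm wide, 58 mm high, standing loose in a well of the tray, 5 mm above the tray's underside. Origin: centre of its underside, z up.
- vial_3: 20 ml glass vial with white cap, 28 mm wide, 58 mm high, standing loose in a well of the tray, 5 mm above the tray's underside. Origin: centre of its underside, z up.
- vial_4: 20 ml glass vial with red cap, 28 mm wide, 58 mm high, standing loose in a well of the tray, 5 mm above the tray's underside. Origin: centre of its underside, z up.
- bottle_small: Bystander: white bottle with red cap, 48 x 124 mm. Origin: centre of its underside.
- sample_cup: Bystander: small clear cup, 50 x 45 mm. Origin: centre of its underside.
- stopper_1: Bystander: red-brown rubber stopper, 22 x 20 mm. Origin: centre of its underside.
- mouse: Bystander: grey office mouse, 119 x 60 x 36 mm. Origin: centre of its underside.
There are look-alikes about, which are no part of the job. Leave any green look-alike of the vial_3 alone.

How it is judged:
On the way, in this order (a step that is already met when the one before it is completed fails the run):
1. The tray's front end lies over the step, on the deck (x of tray_nose in the frame of sampler above -0.055 m and height (world z) of tray_nose between 0.006 and 0.016 m), for 0.1 s.
2. The tray's ledge has lifted the catch (value of joint catch above 0.003 m and x of tray_nose in the frame of sampler above 0.032 m), for 0.02 s.
At the end, for the whole second after the job is handed in: The catch is down behind the ledge (within 1.5 mm of rest) and the tray holds the buffer in by 0.5 mm or more; it lies on the deck (within 2.5 mm), front edge 45 mm or more past the sampler's origin, within 4 mm of centre, level to 2 and straight to 3 degrees, still; vials upright in their wells (value of joint catch below 0.0015 m and x of tray_nose in the frame of sampler above 0.045 m and value of joint buffer above 0.0005 m and y of tray_nose in the frame of sampler between -0.004 and 0.004 m and z of tray in the frame of sampler between 0.006 and 0.0105 m and angle between tray's own z axis and vertical below 0.03 rad and angle between the x axis of tray and the x axis of sampler, either way round below 0.05 rad and linear speed of tray below 0.01 m/s and angle between each of vial_1, vial_2, vial_3, vial_4's own z axis and vertical below 0.25 rad and z of each of vial_1, vial_2, vial_3, vial_4 in the frame of tray below 0.012 m); the robot touches nothing.
It fails at once if The tray was forced or caught: more than 25 N between tray and sampler (contact force between tray and sampler above 25 N).
It fails at once if The tray was tipped by more than 10 degrees (angle between tray's own z axis and vertical above 0.175 rad).
It fails at once if A vial fell over (angle between any of vial_1, vial_2, vial_3, vial_4's own z axis and vertical above 0.5 rad).
It fails at once if A bystander was shifted by more than 15 mm (distance of any of bottle_small, sample_cup, stopper_1, mouse from where it was at the start of the episode above 0.015 m).
It also fails if it takes over 72 s, if anything falls off the work surface, if the arm or the gripper's body presses on something with over 40 N, if the wrist force passes 120 N, or if a joint passes its speed limit or range.

## Robot

A 6-joint arm with a two-finger parallel gripper is mounted at the origin on a cart in front of the work surface, level with it; the furniture and walls round the work are solid. World frame = base frame: x ahead of the robot, y to its left, z up, the work surface at z = 0. Lengths are in m, angles in rad, forces in N, time in s.
With the tool pointing down it reaches from about 0.3 to 0.775 m from the base axis. Payload 14.6 kg.
Tool frame: the origin (TCP) lies on the front face of the gripper's body, between the roots of the fingers; the fingertips stand 97 mm ahead of it and the grasp point (between the pads) lies 78 mm ahead of it; z points along the fingers, y is the direction in which the jaws open and shut (so a half turn about z gives the same grasp; the last joint's range is limited). The gripper opens to 94 mm and grips with 3 to 60 N. Pads are 16 mm wide; open, the fingers measure 119 mm over their backs; the gripper's body (75 mm by 177 mm) begins 78 mm behind the grasp point.
Start: joints at [-1.18, 0.3, 1.521, -0, 1.321, -0.067], TCP at [0.243, -0.493, 0.303] pointing down, gripper open.
Joint ranges: [-3.03, 3.03], [-0.79, 2.21], [0.23, 2.52], [-1.04, 4.18], [0, 3.07], [-2.55, 2.55]. Speed limits (rad/s): [2.22, 2.22, 2.57, 3.14, 3.14, 3.14].

## Interface

Orientations are given as [roll, pitch, yaw] about the fixed x, y, z axes, in that order (R = Rz(yaw) Ry(pitch) Rx(roll)).
In Python, from station import ctrl gives the robot as it stands. The module is installed in compiled form; this text tells all that it offers.
- The arm moves only by the shell command python3 -m pendant 'ROWS' [FORCE]. ROWS is JSON, a list of rows, each an object of numbers: "rx", "ry", "rz": the turn, a rotation vector about the tool's x, y, z each as a share of 4 degrees, from -1 to 1; "tx", "ty", "tz": the shift along the tool's x, y, z each as a share of 0.04 m, from -1 to 1; "grip": the gripper command: -1 is fully open, 1 is shut, values between are in proportion. A call has 1 to 8 rows; each row shifts and turns the pose as measured when the row begins, along the tool's axes as they then stand; what a row does not reach is not made up. A row lasts 1/12 s, in which the tool goes at most 41.7 mm and 7.16 degrees, less where a joint would pass 70% of its speed; a pose out of reach is approached as far as the arm can. A call with a number of a shift or a turn outside -1 to 1 is refused whole. A call with a gripper value outside its range is refused whole. The fingers move at their own pace and stop on an object; FORCE is the grip in N (left out, the last holds). Time passes only in rows, so rows that do not move let the fingers close. It gives the time, the measured TCP pose, the force and the opening at its end, in the units of the state.
- ctrl.get_obs(): the state, without advancing time (a new reading comes with each control period).
- ctrl.camera(name): name is "side" or "top" or "wrist"; returns a dict with "pixels" (480x640x3 uint8, blue, green, red), "fx", "fy", "cx", "cy" (pixels), "k1" (the pictures are not rectified: a ray, as slopes to the right and down, at radius r is drawn at 1 + k1 r^2 times it, then the intrinsics apply), "world_from_camera" (4x4, takes a point from camera to world coordinates). Camera axes: x right, y up, looking along -z (the intrinsics and any distortion apply to the point x, -y, -z); pixel columns grow to the right and rows downward; lengths in m; the calibration is good to about 2 mm. A picture is of the moment at which its call begins. There is no depth.
- ctrl.hand_in(): hands the job in, once; it reports no verdict.
The state is a dict: "time_s": time; "qpos": joint angles; "joint_vel": joint speeds; "tau": joint torques, N m; "ee_pos": TCP position; "eef_rot": TCP orientation; "force": force on the tool from outside, world axes, zero at the start; "moment": the same for the moment, N m; "grip_width": finger opening in m.
Only numpy, scipy, OpenCV 4.12 (cv2) and the standard library are available. Lean on these libraries where they do the work, as an engineer would, in place of code of your own. Each camera call takes 0.05 s, during which the arm holds its last target.

## Working session

There is one attempt and no reset: what is moved stays moved. The work goes in short steps, Python scripts to look and compute and a shell command to move; the robot and the scene stay as the last step left them, time stands still between calls to the robot, and variables do not carry over. Pictures are saved under pics/ and viewed, and the job is handed in when it is done.

```bash
mkdir -p pics; ls
cat > h.py <<'E'
import numpy as np, cv2, json
from station import ctrl
def snap(n,f):
    c=ctrl.camera(n); cv2.imwrite('pics/'+f+'.png',c['pixels'])
    d={k:(np.array(v).tolist()) for k,v in c.items() if k!='pixels'}
    json.dump(d,open('pics/'+f+'.json','w')); return c
def ray(f,u,v):
    d=json.load(open('pics/'+f+'.json'))
    K=np.array([[d['fx'],0,d['cx']],[0,d['fy'],d['cy']],[0,0,1]])
    p=cv2.undistortPoints(np.array([[[u,v]]],float),K,np.array([d['k1'],0,0,0,0.]),None,None,None,(3,100,1e-12)) if False else None
    x=(u-d['cx'])/d['fx'];y=(v-d['cy'])/d['fy'];a,b=x,y
    for _ in range(50):
        s=1+d['k1']*(a*a+b*b);a,b=x/s,y/s
    T=np.array(d['world_from_camera']); return T[:3,3],T[:3,:3]@np.array([a,-b,-1])
def onz(f,u,v,z):
    o,r=ray(f,u,v); return (o+r*(z-o[2])/r[2]).round(4)
def proj(f,P):
    d=json.load(open('pics/'+f+'.json'));T=np.array(d['world_from_camera'])
    q=T[:3,:3].T@(np.array(P)-T[:3,3]);a,b=q[0]/-q[2],-q[1]/-q[2];s=1+d['k1']*(a*a+b*b)
    return (d['cx']+d['fx']*a*s,d['cy']+d['fy']*b*s)
def crop(f,o,x0,y0,x1,y1,k):
    im=cv2.imread('pics/'+f+'.png')[y0:y1,x0:x1];cv2.imwrite('pics/'+o+'.png',cv2.resize(im,None,fx=k,fy=k,interpolation=cv2.INTER_CUBIC))
def st():
    o=ctrl.get_obs()
    for k in o: print(k,np.round(o[k],4).tolist())
E
python3 - <<'E'
from h import *
for n in('side','top','wrist'):
    snap(n,n+'0');print(n,np.array(json.load(open('pics/%s0.json'%n))['world_from_camera']).round(3).tolist())
st()
E
```

```text
pics
side [[0.987, 0.106, -0.123, 0.483], [-0.16, 0.522, -0.838, -0.912], [-0.024, 0.846, 0.532, 0.518], [0.0, 0.0, 0.0, 1.0]]
top [[0.013, 0.984, -0.179, 0.414], [-1.0, 0.009, -0.023, -0.207], [-0.021, 0.179, 0.984, 1.033], [0.0, 0.0, 0.0, 1.0]]
wrist [[0.442, 0.872, 0.21, 0.304], [-0.897, 0.43, 0.102, -0.463], [-0.001, -0.233, 0.972, 0.386], [0.0, 0.0, 0.0, 1.0]]
time_s 0.15
qpos [-1.1796, 0.3004, 1.5214, 0.0, 1.3207, -0.0666]
joint_vel [-0.0006, -0.0022, -0.0017, 0.0002, -0.0, -0.0011]
tau [0.0017, -53.1952, -35.282, 0.0708, 0.0236, -0.0]
ee_pos [0.243, -0.4933, 0.3022]
eef_rot [-3.1407, -0.0001, 0.4578]
force [0.4749, 0.2235, -0.2211]
moment [-0.0425, 0.0035, 0.0118]
grip_width 0.0941
```

View pics/side0.png

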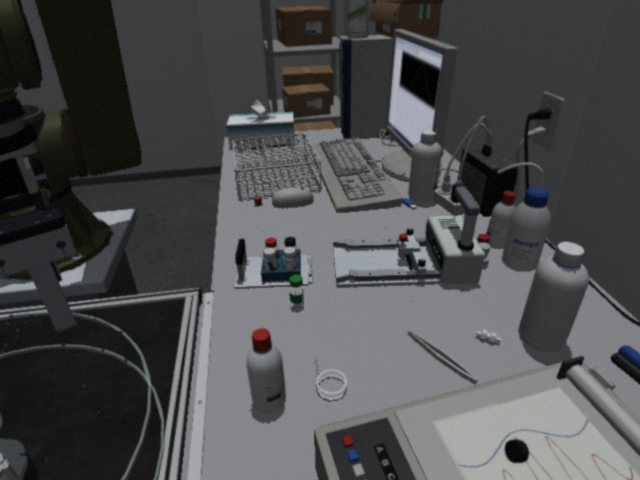

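View pics/top0.png

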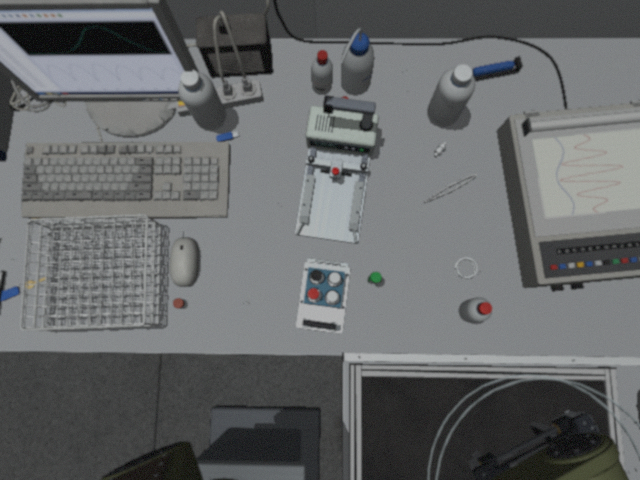

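View pics/wrist0.png

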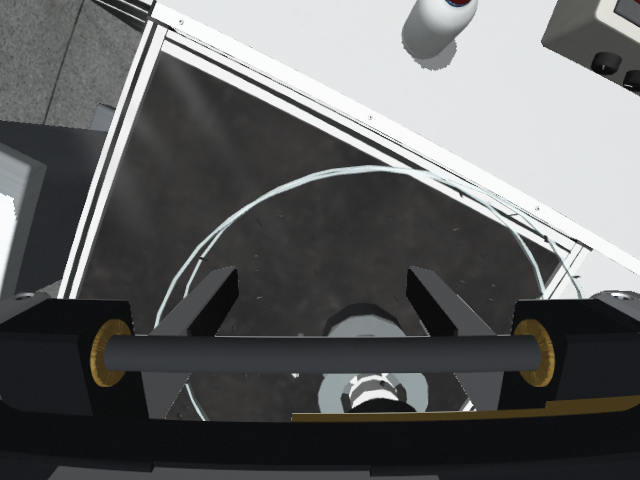

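The top picture shows the tray around (323,295) with its handle at (320,325), the sampler deck from (328,238) up to the housing at (342,130), and the red catch knob at (336,171). The green look-alike is at (376,278). I'll enlarge these areas next.

Run:
```python
from h import *
crop('top0','c1',280,140,400,240,6);crop('top0','c2',280,235,400,335,6);crop('side0','c3',225,190,495,310,2.9)
```

```text
(no output)
```

View pics/c1.png

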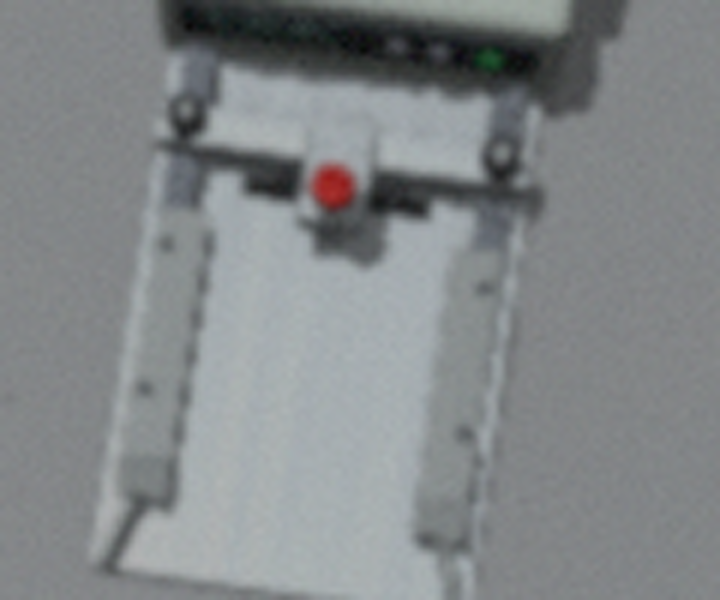

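View pics/c2.png

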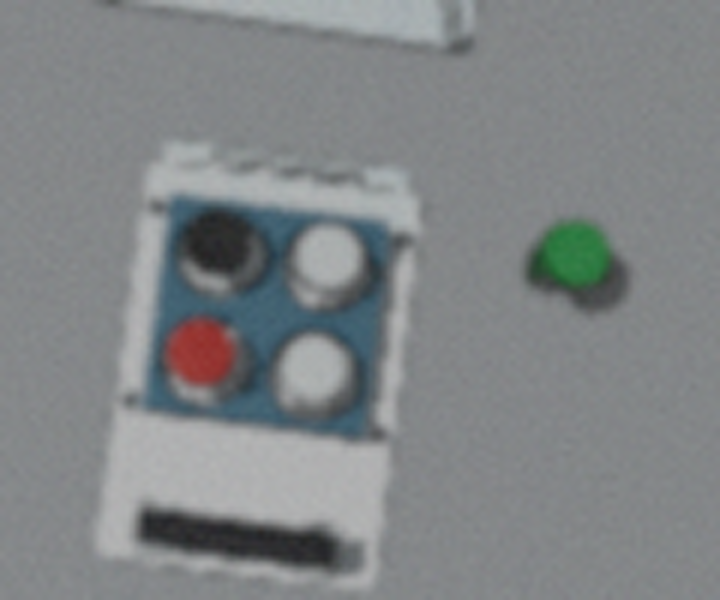

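View pics/c3.png

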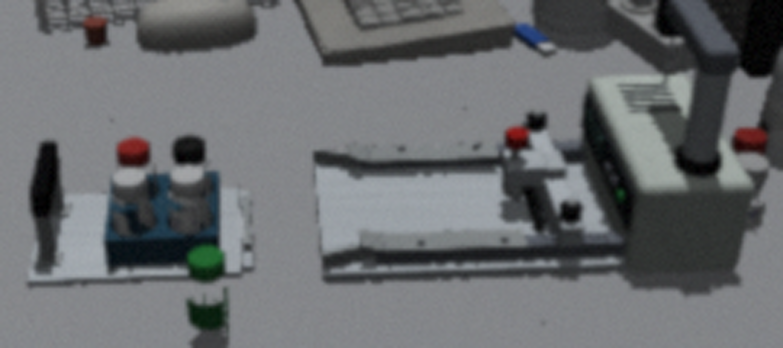

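Run:
```python
from h import *
def c(X,Y,ox,oy): return (X+.5)/6-.5+ox,(Y+.5)/6-.5+oy
def s(n,X,Y,oy,z):
    p=onz('top0',*c(X,Y,280,oy),z);print(n,p);return p
a=s('deckFL',98,568,140,.008);b=s('deckFR',468,45,235,.008)
m=(a+b)/2;d=a-b;print(m,np.linalg.norm(d),np.degrees(np.arctan2(-d[0],d[1])))
k=s('knob',333,187,140,.055)
for z in(.05,.06): s('knob',333,187,140,z)
l1=s('stripL front',150,480,140,.019);l2=s('stripL back',190,210,140,.019)
r1=s('stripR front',445,525,140,.019);r2=s('stripR back',480,248,140,.019)
for p,q in((l1,l2),(r1,r2)):
    e=q-p;print('dir',np.degrees(np.arctan2(e[1],e[0])),np.linalg.norm(e))
print('slot mid',(l1+r1)/2,(l2+r2)/2)
RL=s('trRL',98,552,235,.005);RR=s('trRR',372,588,235,.005);FR=s('trFR',418,232,235,.005);FL=s('FL',150,178,235,.005)
print((RL+RR+FR+FL)/4,[np.degrees(np.arctan2(*(v[1::-1]))) for v in(FL-RL,FR-RR)])
d=RL-RR;print(np.degrees(np.arctan2(-d[0],d[1])))
h1=s('hL',140,522,235,.063);h2=s('hR',335,550,235,.063);print((h1+h2)/2,np.linalg.norm(h1-h2))
d=h1-h2;print(np.degrees(np.arctan2(-d[0],d[1])))
```

```text
deckFL [ 0.6248 -0.1334  0.008 ]
deckFR [ 0.6086 -0.2673  0.008 ]
[ 0.6167  -0.20035  0.008  ] 0.1348764249229642 -6.898447866529309
knob [ 0.7533 -0.2171  0.055 ]
knob [ 0.755  -0.2172  0.05  ]
knob [ 0.7516 -0.2171  0.06  ]
stripL front [ 0.655  -0.1523  0.019 ]
stripL back [ 0.7567 -0.1651  0.019 ]
stripR front [ 0.6393 -0.2584  0.019 ]
stripR back [ 0.7428 -0.2712  0.019 ]
dir -7.173548580347874 0.1025023414366716
dir -7.050057593541945 0.10428849409210975
slot mid [ 0.64715 -0.20535  0.019  ] [ 0.74975 -0.21815  0.019  ]
trRL [ 0.4269 -0.1374  0.005 ]
trRR [ 0.4157 -0.2336  0.005 ]
trFR [ 0.541  -0.2495  0.005 ]
FL [ 0.5595 -0.1533  0.005 ]
[ 0.485775 -0.19345   0.005   ] [np.float64(-6.837661825570446), np.float64(-7.231921833281545)]
-6.640714173282128
hL [ 0.4361 -0.1551  0.063 ]
hR [ 0.4278 -0.2198  0.063 ]
[ 0.43195 -0.18745  0.063  ] 0.06523020772617545
-7.310227388847059
```

Both the sampler and the tray sit at a yaw of about -7.0°. The sampler's centre line lies about 10 mm to the left of the tray's line. I'll turn the tool first so the jaws close along tray x, which needs a yaw of 83°, and then move over the handle.

```bash
python3 -m pendant '[{"rz":-1,"grip":-0.1},{"rz":-1,"grip":-0.1},{"rz":-1,"grip":-0.1},{"rz":-1,"grip":-0.1},{"rz":-1,"grip":-0.1},{"rz":-1,"grip":-0.1},{"rz":-1,"grip":-0.1},{"rz":-1,"grip":-0.1}]' 50
python3 -m pendant '[{"rz":-1,"grip":-0.1},{"rz":-1,"grip":-0.1},{"rz":-1,"grip":-0.1},{"rz":-1,"grip":-0.1},{"rz":-1,"grip":-0.1},{"rz":-1,"grip":-0.1},{"rz":-0.2,"grip":-0.1}]'
cat >> h.py <<'E'
from scipy.spatial.transform import Rotation as Ro
def want(pos,yaw=None,rpy=None):
    "tool-axis mm and deg to go to world TCP pos with tool down, tool yaw deg"
    o=ctrl.get_obs();R=Ro.from_euler('xyz',o['eef_rot'])
    d=R.inv().apply(np.array(pos)-o['ee_pos'])
    print('tool mm',(d*1000).round(1),'rows',(d/.04).round(3))
    if yaw is not None:
        G=Ro.from_euler('xyz',[np.pi,0,np.radians(yaw)])
        rv=(R.inv()*G).as_rotvec(degrees=True);print('turn deg',rv.round(2),'rows',(rv/4).round(3))
E
python3 - <<'E'
from h import *
st();want([.432,-.1875,.27],83)
E
```

```text
time_s 0.15
qpos [-1.1796, 0.3004, 1.5214, 0.0, 1.3207, -0.0666]
joint_vel [-0.0006, -0.0022, -0.0017, 0.0002, -0.0, -0.0011]
tau [0.0017, -53.1952, -35.282, 0.0708, 0.0236, -0.0]
ee_pos [0.243, -0.4933, 0.3022]
eef_rot [-3.1407, -0.0001, 0.4578]
force [0.4749, 0.2235, -0.2211]
moment [-0.0425, 0.0035, 0.0118]
grip_width 0.0941
tool mm [ 304.6 -190.7   32.4] rows [ 7.616 -4.769  0.81 ]
turn deg [-4.000e-02 -3.000e-02 -5.677e+01] rows [-1.1000e-02 -7.0000e-03 -1.4193e+01]$[0]: bad value
$[0]: bad value
```

```bash
python3 -m pendant '[{"rx":0,"ry":0,"rz":-1,"tx":0,"ty":0,"tz":0,"grip":-0.1}]' 50; python3 -m pendant '[{"rz":-1.0,"grip":-0.1}]'; python3 -m pendant '[{"rx":0.0,"ry":0.0,"rz":-0.9,"tx":0.0,"ty":0.0,"tz":0.0,"grip":-0.1}]'
```

```text
time_s: 0.23
ee_pos: [0.243, -0.4932, 0.302]
eef_rot: [-3.14, -0.0, 0.526]
force: [0.4, -0.1, -0.3]
grip_width: 0.0902
time_s: 0.32
ee_pos: [0.243, -0.4931, 0.3017]
eef_rot: [-3.14, -0.0, 0.592]
force: [-0.9, -0.1, -0.3]
grip_width: 0.0839$[0]: bad value
```

```bash
python3 -m pendant '[{"rx":0,"ry":0,"rz":-1,"tx":0,"ty":0,"tz":0,"grip":-0.1},{"rx":0,"ry":0,"rz":-1,"tx":0,"ty":0,"tz":0,"grip":-0.1},{"rx":0,"ry":0,"rz":-1,"tx":0,"ty":0,"tz":0,"grip":-0.1},{"rx":0,"ry":0,"rz":-1,"tx":0,"ty":0,"tz":0,"grip":-0.1},{"rx":0,"ry":0,"rz":-1,"tx":0,"ty":0,"tz":0,"grip":-0.1},{"rx":0,"ry":0,"rz":-1,"tx":0,"ty":0,"tz":0,"grip":-0.1},{"rx":0,"ry":0,"rz":-1,"tx":0,"ty":0,"tz":0,"grip":-0.1},{"rx":0,"ry":0,"rz":-1,"tx":0,"ty":0,"tz":0,"grip":-0.1}]'
python3 -m pendant '[{"rx":0,"ry":0,"rz":-1,"tx":0,"ty":0,"tz":0,"grip":-0.1},{"rx":0,"ry":0,"rz":-1,"tx":0,"ty":0,"tz":0,"grip":-0.1},{"rx":0,"ry":0,"rz":-1,"tx":0,"ty":0,"tz":0,"grip":-0.1},{"rx":0,"ry":0,"rz":-1,"tx":0,"ty":0,"tz":0,"grip":-0.1},{"rx":0,"ry":0,"rz":-0.5,"tx":0,"ty":0,"tz":0,"grip":-0.1}]'
python3 - <<'E'
from h import *
want([.432,-.1875,.28],83)
E
```

```text
time_s: 0.98
ee_pos: [0.2428, -0.4926, 0.2996]
eef_rot: [-3.137, -0.004, 1.179]
force: [0.3, -0.4, 0.4]
grip_width: 0.052
time_s: 1.4
ee_pos: [0.2426, -0.4923, 0.2983]
eef_rot: [-3.138, -0.008, 1.512]
force: [-0.1, 0.3, 0.5]
grip_width: 0.0517
tool mm [315.3 171.2  20.1] rows [7.881 4.28  0.504]
turn deg [-0.24 -0.46  3.63] rows [-0.06  -0.115  0.908]
```

```bash
python3 -m pendant '[{"rx":0,"ry":-0.1,"rz":0.9,"tx":0.8,"ty":0.5,"tz":0,"grip":0.15},{"rx":0,"ry":0,"rz":0,"tx":0.9,"ty":0.5,"tz":0,"grip":0.15},{"rx":0,"ry":0,"rz":0,"tx":0.9,"ty":0.5,"tz":0,"grip":0.15},{"rx":0,"ry":0,"rz":0,"tx":0.9,"ty":0.5,"tz":0,"grip":0.15},{"rx":0,"ry":0,"rz":0,"tx":0.9,"ty":0.5,"tz":0,"grip":0.15},{"rx":0,"ry":0,"rz":0,"tx":0.9,"ty":0.5,"tz":0,"grip":0.15},{"rx":0,"ry":0,"rz":0,"tx":0.9,"ty":0.5,"tz":0,"grip":0.15},{"rx":0,"ry":0,"rz":0,"tx":0.9,"ty":0.5,"tz":0,"grip":0.15}]'
python3 - <<'E'
from h import *
want([.432,-.1875,.28],83);snap('wrist','w1')
E
```

```text
time_s: 2.07
ee_pos: [0.433, -0.2261, 0.2959]
eef_rot: [-3.135, -0.002, 1.441]
force: [0.5, 0.0, -0.1]
grip_width: 0.0398
tool mm [38.1 -5.9 16. ] rows [ 0.952 -0.147  0.4  ]
turn deg [-0.38 -0.12 -0.46] rows [-0.095 -0.03  -0.115]
```

View pics/w1.png

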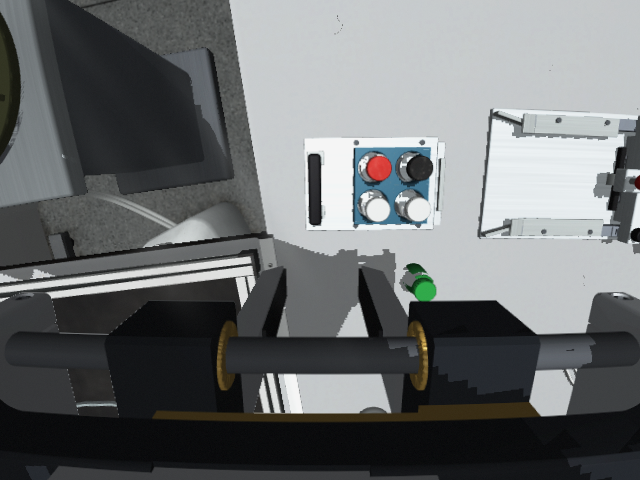

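The wrist view shows the handle bar around x=309-321, y=153-225, the tray plate at (305-440, 137-231), and the deck's front edge running from (489,109) to (481,236). I'll enlarge both to measure more precisely.

Run:
```python
from h import *
crop('w1','c4',295,125,455,245,5);crop('w1','c5',470,95,640,245,4.5)
```

```text
(no output)
```

View pics/c4.png

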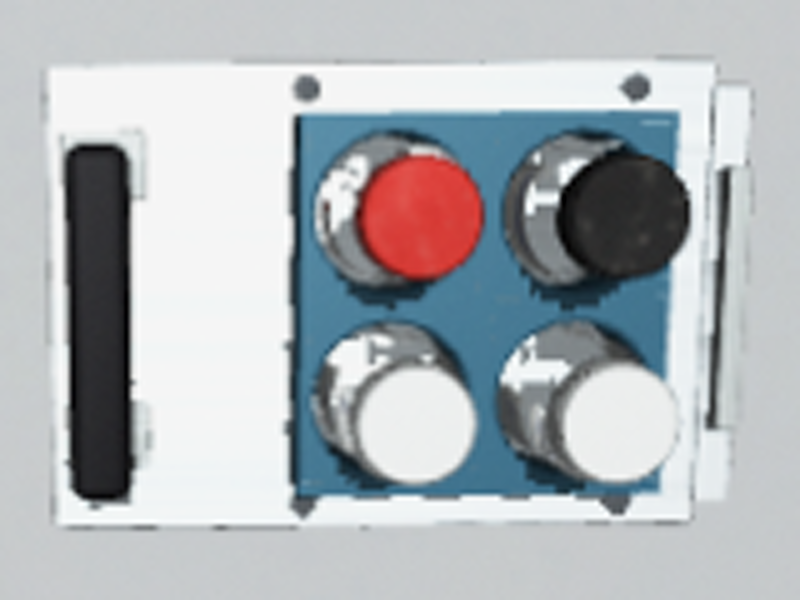

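View pics/c5.png

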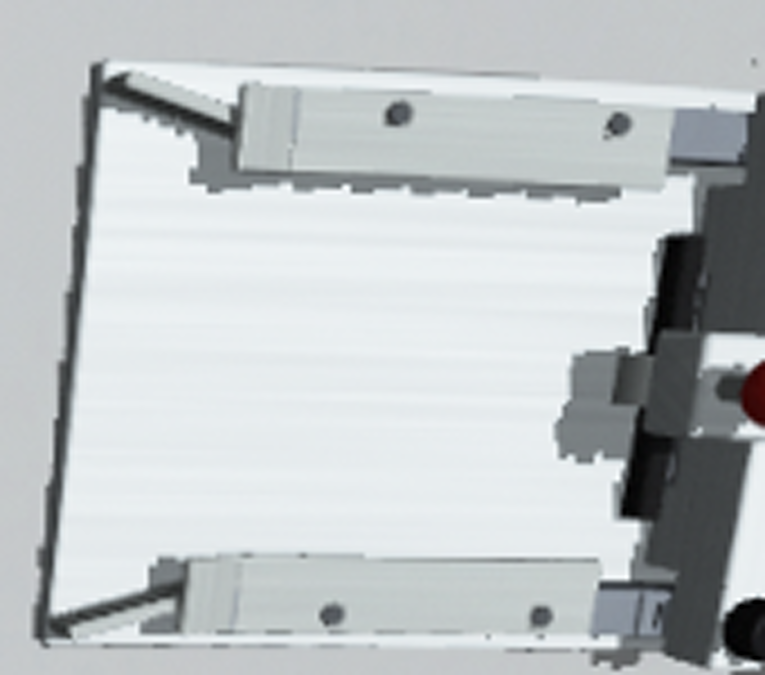

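Run:
```python
from h import *
def s(n,X,Y,k,ox,oy,z):
    p=onz('w1',(X+.5)/k-.5+ox,(Y+.5)/k-.5+oy,z);print(n,p);return p
S=lambda n,X,Y,z:s(n,X,Y,4.5,470,95,z)
T=lambda n,X,Y,z:s(n,X,Y,5,295,125,z)
ang=lambda e:np.degrees(np.arctan2(e[1],e[0])).round(2)
a=S('dL',102,63,.008);b=S('dR',48,636,.008);m=(a+b)/2;d=a-b;print('mid',m,np.linalg.norm(d),'yaw',ang(d)-90)
l1=S('sL1',240,170,.0185);l2=S('sL2',662,188,.0185);r1=S('sR1',190,557,.0185);r2=S('sR2',601,560,.0185)
print(ang(l2-l1),ang(r2-r1),np.linalg.norm(l1-r1),np.linalg.norm(l2-r2),np.linalg.norm(l1-l2),(l1+r1)/2,(l2+r2)/2)
e=(l2+r2)/2-(l1+r1)/2;print('centre line',ang(e));yaw=np.radians(ang(e))
u=np.array([np.cos(yaw),np.sin(yaw),0]);v=np.array([-u[1],u[0],0])
O=m+.085*u;print('origin',O)
for q in(l1,l2,r1,r2): print(((q-O)@u).round(4),((q-O)@v).round(4))
for X,Y in((667,235),(650,345),(622,515),(635,440)):
    q=S('buf',X,Y,.009);print('bufx',((q-O)@u).round(4),((q-O)@v).round(4))
print('--tray')
RL=T('RL',48,68,.005);RR=T('RR',57,523,.005);FR=T('FR',692,520,.005);FL=T('FL',716,65,.005)
print(ang(FL-RL),ang(FR-RR),ang(RL-RR)-90,ang(FL-FR)-90,np.linalg.norm(FL-RL),np.linalg.norm(RL-RR))
print('centre plate (x-4)',(RL+RR+FR+FL)/4)
for q in(RL,RR,FR,FL): print(((q-O)@u).round(4),((q-O)@v).round(4))
h=[T('h',*p,.063) for p in((70,146),(128,146),(130,497),(74,497))];print('handle',sum(h)/4,ang(h[0]-h[3])-90,ang(h[1]-h[2])-90)
q=sum(h)/4;print(((q-O)@u).round(4),((q-O)@v).round(4))
```

```text
dL [ 0.6237 -0.1299  0.008 ]
dR [ 0.606  -0.2654  0.008 ]
mid [ 0.61485 -0.19765  0.008  ] 0.13665116172210176 yaw -7.439999999999998
sL1 [ 0.6503 -0.1578  0.0185]
sL2 [ 0.7561 -0.1723  0.0185]
sR1 [ 0.637  -0.2472  0.0185]
sR2 [ 0.7438 -0.2612  0.0185]
-7.8 -7.47 0.09038390343418456 0.08974686624055458 0.10678899756061015 [ 0.64365 -0.2025   0.0185 ] [ 0.74995 -0.21675  0.0185 ]
centre line -7.64
origin [ 0.69909545 -0.20895061  0.008     ]
-0.0552 0.0442
0.0516 0.0439
-0.0565 -0.0462
0.0513 -0.0458
buf [ 0.766  -0.1841  0.009 ]
bufx 0.063 0.0335
buf [ 0.7625 -0.2106  0.009 ]
bufx 0.0631 0.0068
buf [ 0.7569 -0.2528  0.009 ]
bufx 0.0631 -0.0358
buf [ 0.7595 -0.234   0.009 ]
bufx 0.0632 -0.0168
--tray
RL [ 0.4243 -0.1356  0.005 ]
RR [ 0.4124 -0.2332  0.005 ]
FR [ 0.5538 -0.2508  0.005 ]
FL [ 0.5651 -0.1527  0.005 ]
-6.92 -7.1 -6.950000000000003 -6.569999999999993 0.14183458675513533 0.09832278474494098
centre plate (x-4) [ 0.4889   -0.193075  0.005   ]
-0.2821 0.0362
-0.2809 -0.0621
-0.1384 -0.0608
-0.1403 0.0379
h [ 0.4292 -0.1534  0.063 ]
h [ 0.4395 -0.1547  0.063 ]
h [ 0.4315 -0.2186  0.063 ]
h [ 0.421  -0.2173  0.063 ]
handle [ 0.4303 -0.186   0.063 ] -7.310000000000002 -7.140000000000001
-0.2695 -0.013
```

The handle centre is at about (0.431, -0.187) with yaw -7.1°. The sampler's yaw is about -7.5°, and the buffer face is at sampler x of about 63 mm. I'll move over the handle and check before going down.

```bash
python3 -m pendant '[{"rx":-0.1,"ry":0,"rz":-0.1,"tx":0.5,"ty":-0.1,"tz":0.3,"grip":0.15},{"rx":0,"ry":0,"rz":0,"tx":0.4,"ty":-0.1,"tz":0.3,"grip":0.15},{"rx":0,"ry":0,"rz":0,"tx":0,"ty":0,"tz":0.3,"grip":0.15},{"rx":0,"ry":0,"rz":0,"tx":0,"ty":0,"tz":0,"grip":0.15}]'
python3 - <<'E'
from h import *
st();want([.431,-.1868,.13],82.9);snap('wrist','w2');snap('side','s2');crop('s2','s2c',200,120,480,320,2.8)
E
```

```text
time_s: 2.45
ee_pos: [0.4344, -0.1787, 0.2586]
eef_rot: [3.14, -0.004, 1.46]
force: [0.1, 0.3, -0.4]
grip_width: 0.0398
time_s 2.45
qpos [-0.4698, 0.1649, 1.795, 0.0044, 1.1814, -0.3603]
joint_vel [0.0292, -0.0343, -0.0166, 0.0037, 0.0376, 0.0138]
tau [0.7705, -44.3534, -33.7081, 0.1243, -0.585, 0.1174]
ee_pos [0.4344, -0.1787, 0.2586]
eef_rot [3.1398, -0.0037, 1.4596]
force [0.0835, 0.3487, -0.4199]
moment [-0.0028, -0.1345, 0.0442]
grip_width 0.0398
tool mm [ -8.9  -2.7 128.6] rows [-0.222 -0.068  3.215]
turn deg [ 0.1  -0.21  0.73] rows [ 0.026 -0.053  0.183]
```

View pics/w2.png

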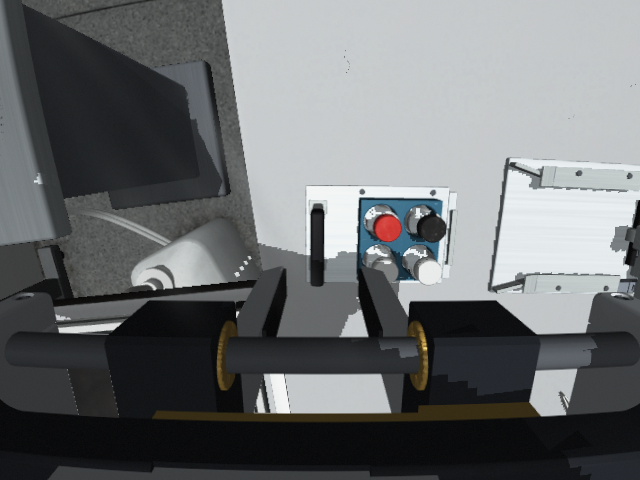

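View pics/s2c.png

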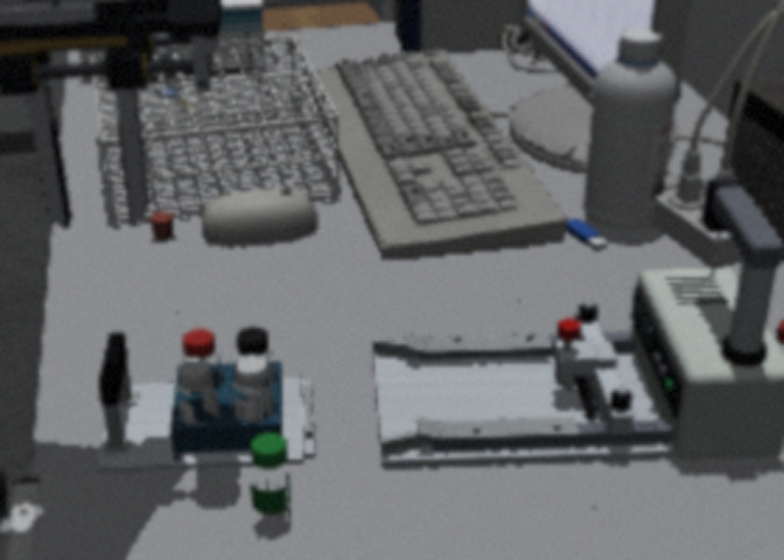

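The bar at column 317 lies between the fingertips at about columns 287 and 358. I'll descend while correcting the offset.

```bash
python3 -m pendant '[{"rx":0,"ry":0,"rz":0.2,"tx":-0.2,"ty":-0.1,"tz":0.4,"grip":0.15},{"rx":0,"ry":0,"rz":0,"tx":0,"ty":0,"tz":0.4,"grip":0.15},{"rx":0,"ry":0,"rz":0,"tx":0,"ty":0,"tz":0.4,"grip":0.15},{"rx":0,"ry":0,"rz":0,"tx":0,"ty":0,"tz":0.2,"grip":0.15},{"rx":0,"ry":0,"rz":0,"tx":0,"ty":0,"tz":0,"grip":0.15}]'
python3 - <<'E'
from h import *
want([.431,-.1868,.13],82.9);snap('wrist','w3')
E
```

```text
time_s: 2.97
ee_pos: [0.4313, -0.191, 0.2072]
eef_rot: [3.131, -0.0, 1.44]
force: [0.2, -0.4, 0.5]
grip_width: 0.0402
tool mm [ 4.1 -1.7 77.2] rows [ 0.102 -0.043  1.929]
turn deg [ 0.61 -0.   -0.38] rows [ 0.153 -0.001 -0.096]
```

View pics/w3.png

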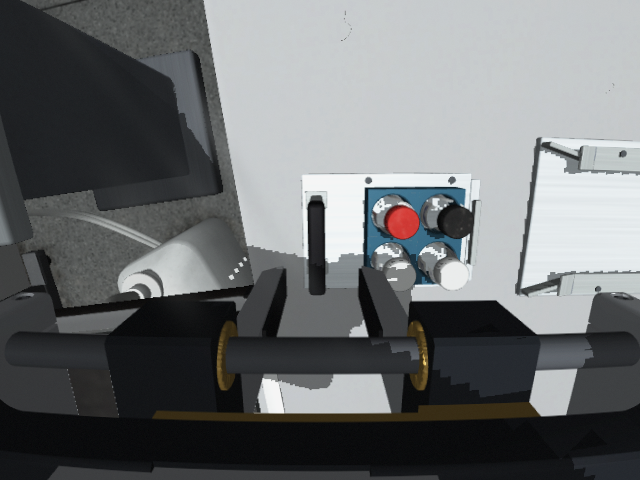

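```bash
python3 -m pendant '[{"rx":0.15,"ry":0,"rz":-0.1,"tx":0.1,"ty":-0.04,"tz":0.4,"grip":0.15},{"rx":0,"ry":0,"rz":0,"tx":0,"ty":0,"tz":0.4,"grip":0.15},{"rx":0,"ry":0,"rz":0,"tx":0,"ty":0,"tz":0.4,"grip":0.15},{"rx":0,"ry":0,"rz":0,"tx":0,"ty":0,"tz":0.3,"grip":0.15},{"rx":0,"ry":0,"rz":0,"tx":0,"ty":0,"tz":0,"grip":0.15}]'
python3 - <<'E'
from h import *
want([.431,-.1868,.13],82.9);snap('wrist','w4');snap('side','s4');crop('s4','s4c',200,160,400,310,3.9)
E
```

```text
time_s: 3.43
ee_pos: [0.4333, -0.1891, 0.1521]
eef_rot: [3.132, 0.004, 1.446]
force: [0.8, 0.3, 0.0]
grip_width: 0.0397
tool mm [ 2.1 -2.8 22.1] rows [ 0.053 -0.069  0.553]
turn deg [ 0.53  0.21 -0.04] rows [ 0.132  0.053 -0.011]
```

View pics/w4.png

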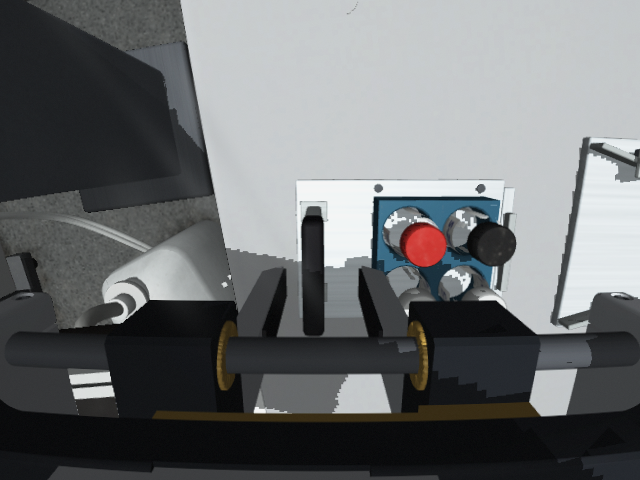

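View pics/s4c.png

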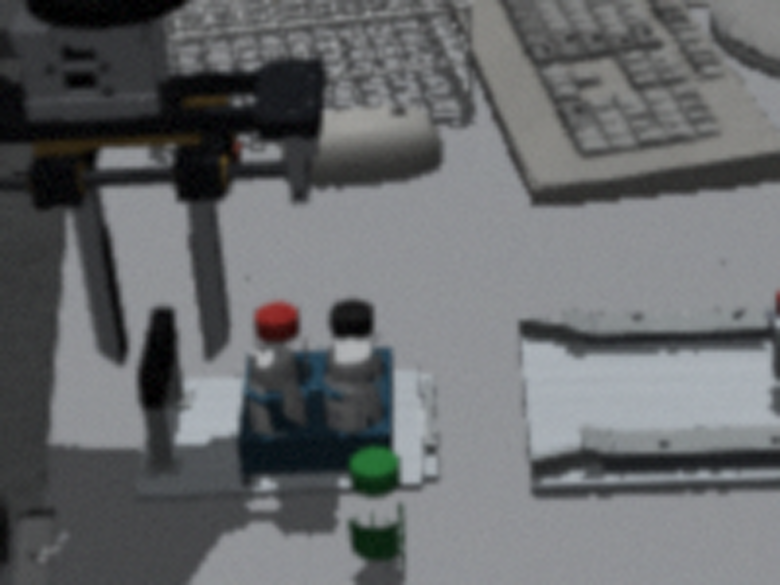

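Run:
```python
from h import *
o=ctrl.get_obs();R=Ro.from_euler('xyz',o['eef_rot'])
for s in(-1,1):
    for f in ('s4','w4'):
        u,v=proj(f,o['ee_pos']+R.apply([0,s*.02,.097]));print(f,u,v,(u-200)*3.9,(v-160)*3.9)
for f in ('s4','w4'):
  for P in([.431,-.1868,.063],[.431,-.1868,.041]):
    u,v=proj(f,P);print('handle',f,u,v,(u-200)*3.9,(v-160)*3.9)
```

```text
s4 232.98490666612514 250.22115742577404 128.64113599788806 351.86251396051875
w4 286.6931442582824 283.1341304503611 338.1032626073014 480.22310875640835
s4 253.53914941701237 249.20346488377115 208.80268272634822 347.8935130467075
w4 358.7333460429378 283.1686917089578 619.0600495674574 480.35789766493536
handle s4 240.83453152406224 246.4128973798607 159.25467294384273 337.01029978145675
handle s4 242.21042544574715 255.79778772500163 164.62065923841388 373.61137212750634
handle w4 314.83511902406315 282.6494286639714 447.85696419384624 478.3327717894884
handle w4 315.2567410310857 269.45725494638424 449.50129002123424 426.8832942908985
```

```bash
python3 -m pendant '[{"rx":0.13,"ry":0.05,"rz":0,"tx":0.05,"ty":-0.07,"tz":0.3,"grip":0.15},{"rx":0,"ry":0,"rz":0,"tx":0,"ty":0,"tz":0.2,"grip":0.15},{"rx":0,"ry":0,"rz":0,"tx":0,"ty":0,"tz":0,"grip":0.15}]'
python3 - <<'E'
from h import *
want([.431,-.1868,.13],82.9);snap('wrist','w5')
E
```

```text
time_s: 3.78
ee_pos: [0.4324, -0.1876, 0.1352]
eef_rot: [3.135, 0.002, 1.446]
force: [-0.6, 0.1, 0.4]
grip_width: 0.0398
tool mm [ 0.7 -1.5  5.2] rows [ 0.017 -0.038  0.129]
turn deg [ 0.35  0.14 -0.05] rows [ 0.087  0.034 -0.013]
```

View pics/w5.png

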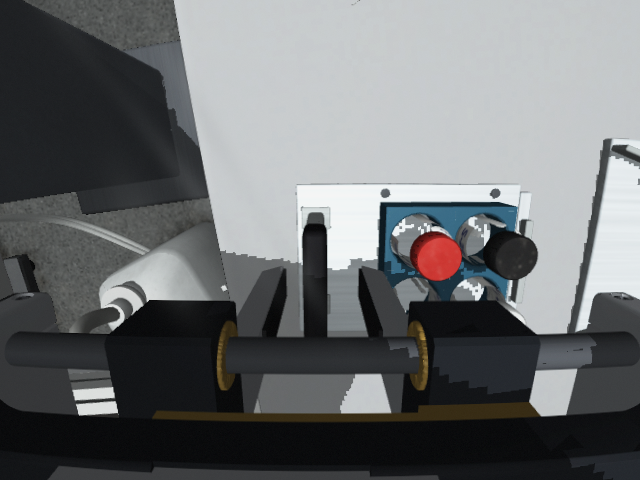

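```bash
python3 -m pendant '[{"rx":0.09,"ry":0.03,"rz":0,"tx":0.02,"ty":-0.06,"tz":0.12,"grip":0.15},{"rx":0,"ry":0,"rz":0,"tx":0,"ty":0,"tz":0,"grip":0.15}]'
python3 - <<'E'
from h import *
want([.431,-.1868,.13],82.9)
E
python3 -m pendant '[{"rx":0,"ry":0,"rz":0,"tx":0,"ty":0,"tz":0,"grip":0.4},{"rx":0,"ry":0,"rz":0,"tx":0,"ty":0,"tz":0,"grip":0.6},{"rx":0,"ry":0,"rz":0,"tx":0,"ty":0,"tz":0,"grip":0.75},{"rx":0,"ry":0,"rz":0,"tx":0,"ty":0,"tz":0,"grip":0.8}]' 5
python3 - <<'E'
from h import *
want([.431,-.1868,.13],82.9);st()
E
```

```text
time_s: 4.0
ee_pos: [0.4302, -0.1866, 0.1308]
eef_rot: [-3.141, 0.0, 1.446]
force: [-0.7, -0.4, 0.2]
grip_width: 0.0399
tool mm [-0.1  0.8  0.8] rows [-0.003  0.021  0.02 ]
turn deg [-0.01  0.02 -0.05] rows [-0.003  0.004 -0.012]
time_s: 4.33
ee_pos: [0.4303, -0.1867, 0.1312]
eef_rot: [3.141, 0.0, 1.446]
force: [0.5, 0.1, -0.1]
grip_width: 0.0165
tool mm [-0.1  0.7  1.2] rows [-0.001  0.018  0.029]
turn deg [ 0.01  0.03 -0.05] rows [ 0.003  0.007 -0.012]
time_s 4.3333
qpos [-0.4872, 0.3531, 1.9021, -0.0005, 0.886, -0.3621]
joint_vel [-0.0001, -0.0034, -0.0027, -0.0008, 0.0022, -0.0005]
tau [-0.0005, -47.5777, -26.6865, 0.0486, 0.0401, 0.0002]
ee_pos [0.4303, -0.1867, 0.1312]
eef_rot [3.1414, 0.0005, 1.446]
force [0.5307, 0.1122, -0.1361]
moment [-0.0704, -0.0747, 0.0523]
grip_width 0.0165
```

Next I'll close fully with light force, then build the grip up to 55 N.

```bash
python3 -m pendant '[{"rx":0,"ry":0,"rz":0,"tx":0,"ty":0,"tz":0,"grip":1},{"rx":0,"ry":0,"rz":0,"tx":0,"ty":0,"tz":0,"grip":1},{"rx":0,"ry":0,"rz":0,"tx":0,"ty":0,"tz":0,"grip":1}]' 5
python3 -m pendant '[{"rx":0,"ry":0,"rz":0,"tx":0,"ty":0,"tz":0,"grip":1},{"rx":0,"ry":0,"rz":0,"tx":0,"ty":0,"tz":0,"grip":1},{"rx":0,"ry":0,"rz":0,"tx":0,"ty":0,"tz":0,"grip":1}]' 55
python3 - <<'E'
from h import *
st();snap('wrist','w6')
E
```

```text
time_s: 4.58
ee_pos: [0.4302, -0.1866, 0.1312]
eef_rot: [-3.142, 0.0, 1.446]
force: [-0.4, 0.0, -1.7]
grip_width: 0.0119
time_s: 4.83
ee_pos: [0.4303, -0.1866, 0.1312]
eef_rot: [3.142, 0.001, 1.446]
force: [0.4, 0.1, -0.2]
grip_width: 0.0117
time_s 4.8333
qpos [-0.4872, 0.353, 1.9022, -0.0006, 0.8862, -0.3624]
joint_vel [0.0, -0.0002, 0.0009, 0.0001, 0.0015, -0.0002]
tau [-0.0693, -48.0181, -26.9933, 0.1111, 0.0156, 0.0829]
ee_pos [0.4303, -0.1866, 0.1312]
eef_rot [3.1416, 0.0005, 1.4464]
force [0.4199, 0.0851, -0.2076]
moment [-0.037, -0.04, 0.0734]
grip_width 0.0117
```

View pics/w6.png

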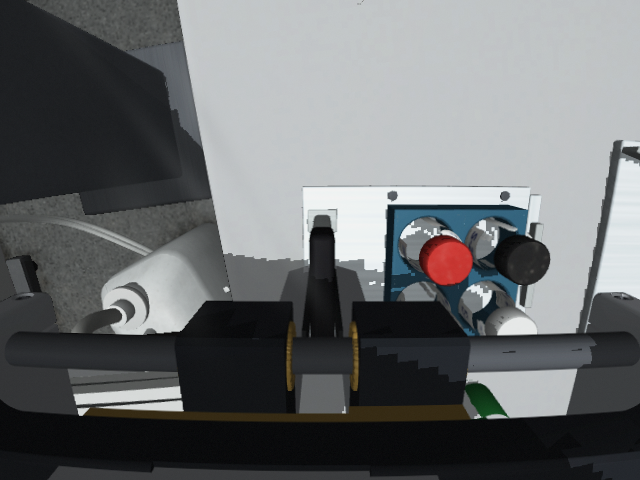

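The bar is gripped at 11.7 mm. I'll lift it gently by about 18 mm.

```bash
python3 -m pendant '[{"rx":0,"ry":0,"rz":0,"tx":0,"ty":0,"tz":-0.03,"grip":1},{"rx":0,"ry":0,"rz":0,"tx":0,"ty":0,"tz":-0.06,"grip":1},{"rx":0,"ry":0,"rz":0,"tx":0,"ty":0,"tz":-0.1,"grip":1},{"rx":0,"ry":0,"rz":0,"tx":0,"ty":0,"tz":-0.1,"grip":1},{"rx":0,"ry":0,"rz":0,"tx":0,"ty":0,"tz":-0.1,"grip":1},{"rx":0,"ry":0,"rz":0,"tx":0,"ty":0,"tz":-0.1,"grip":1},{"rx":0,"ry":0,"rz":0,"tx":0,"ty":0,"tz":-0.05,"grip":1},{"rx":0,"ry":0,"rz":0,"tx":0,"ty":0,"tz":-0.01,"grip":1}]'
python3 - <<'E'
from h import *
st();want([.468,-.1786,.149],82.5);snap('side','s6');crop('s6','s6c',210,190,410,310,3.9)
E
```

```text
time_s: 5.55
ee_pos: [0.429, -0.186, 0.1541]
eef_rot: [-3.137, -0.001, 1.446]
force: [-0.6, -0.0, -5.2]
grip_width: 0.0114
time_s 5.55
qpos [-0.4872, 0.3118, 1.8911, -0.0008, 0.9438, -0.3622]
joint_vel [-0.0016, -0.0138, -0.0026, 0.0008, 0.014, 0.0014]
tau [0.021, -49.6107, -30.2654, 0.1606, -0.1841, -0.0041]
ee_pos [0.429, -0.186, 0.1541]
eef_rot [-3.1365, -0.0012, 1.4463]
force [-0.5589, -0.0186, -5.1865]
moment [0.0784, 0.3147, 0.0001]
grip_width 0.0114
tool mm [12.2 37.8  4.9] rows [0.304 0.946 0.123]
turn deg [-0.29 -0.07  0.37] rows [-0.072 -0.017  0.092]
```

View pics/s6c.png

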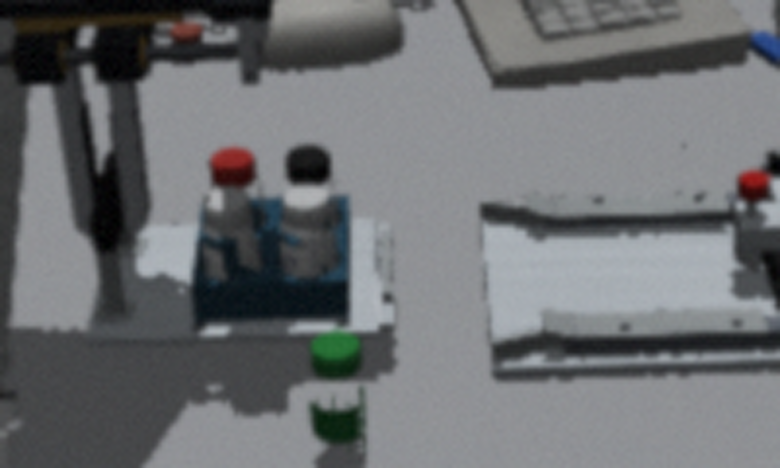

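The tray is off the desk, showing about 5.2 N. Its edge runs parallel to the deck's edge in the side view, and the vials are standing. I'll move it in front of the step and onto the centre line.

```bash
python3 -m pendant '[{"rx":-0.02,"ry":0,"rz":0.03,"tx":0.02,"ty":0.06,"tz":0,"grip":1},{"rx":-0.02,"ry":0,"rz":0.03,"tx":0.05,"ty":0.12,"tz":0,"grip":1},{"rx":-0.02,"ry":0,"rz":0.03,"tx":0.06,"ty":0.17,"tz":0.02,"grip":1},{"rx":-0.01,"ry":0,"rz":0,"tx":0.06,"ty":0.17,"tz":0.02,"grip":1},{"rx":0,"ry":0,"rz":0,"tx":0.05,"ty":0.17,"tz":0.02,"grip":1},{"rx":0,"ry":0,"rz":0,"tx":0.03,"ty":0.12,"tz":0,"grip":1},{"rx":0,"ry":0,"rz":0,"tx":0.01,"ty":0.06,"tz":0,"grip":1},{"rx":0,"ry":0,"rz":0,"tx":0,"ty":0.02,"tz":0,"grip":1}]'
python3 - <<'E'
from h import *
st();want([.468,-.1786,.149],82.5);snap('wrist','w7');snap('top','t7');crop('t7','t7c',275,180,395,320,4.2)
E
```

```text
time_s: 6.27
ee_pos: [0.47, -0.1783, 0.1504]
eef_rot: [-3.141, -0.002, 1.44]
force: [-0.2, -0.6, -6.0]
grip_width: 0.0115
time_s 6.2667
qpos [-0.436, 0.3839, 1.7993, 0.0017, 0.9595, -0.3058]
joint_vel [0.0109, 0.0298, -0.0364, 0.0012, 0.0103, 0.0071]
tau [0.1713, -54.4476, -31.0241, 0.1821, -0.3154, 0.044]
ee_pos [0.47, -0.1783, 0.1504]
eef_rot [-3.141, -0.0017, 1.4396]
force [-0.2358, -0.5878, -5.9656]
moment [0.0291, 0.3081, 0.0062]
grip_width 0.0115
tool mm [-0.5 -2.   1.4] rows [-0.013 -0.049  0.035]
turn deg [-0.03 -0.1  -0.02] rows [-0.009 -0.024 -0.004]
```

View pics/w7.png

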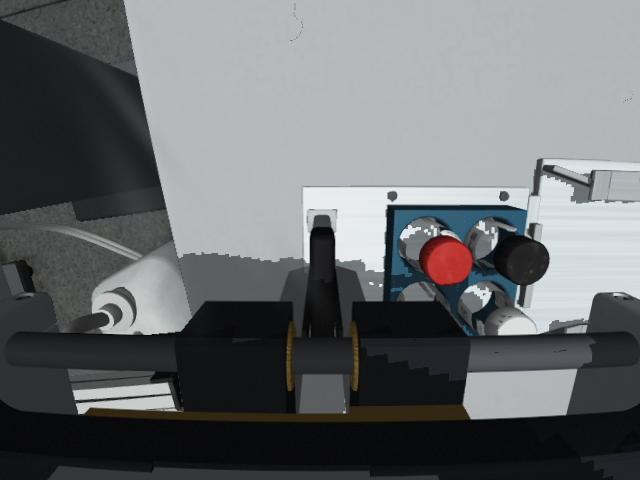

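View pics/t7c.png

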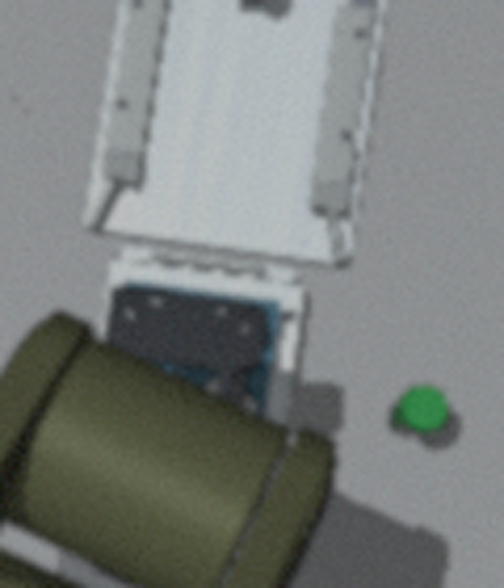

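Run:
```python
from h import *
crop('w7','c7',480,140,640,260,5);crop('w7','c7b',295,170,415,250,6)
```

```text
(no output)
```

View pics/c7.png

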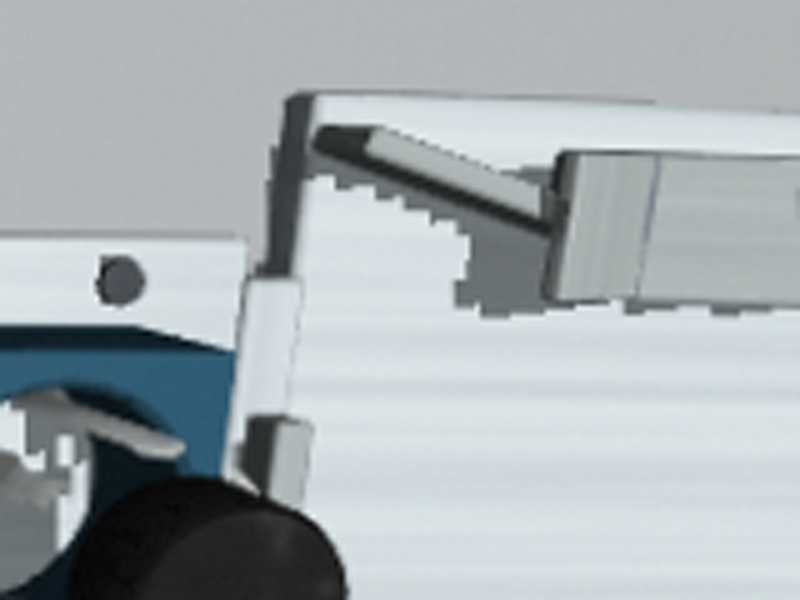

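View pics/c7b.png

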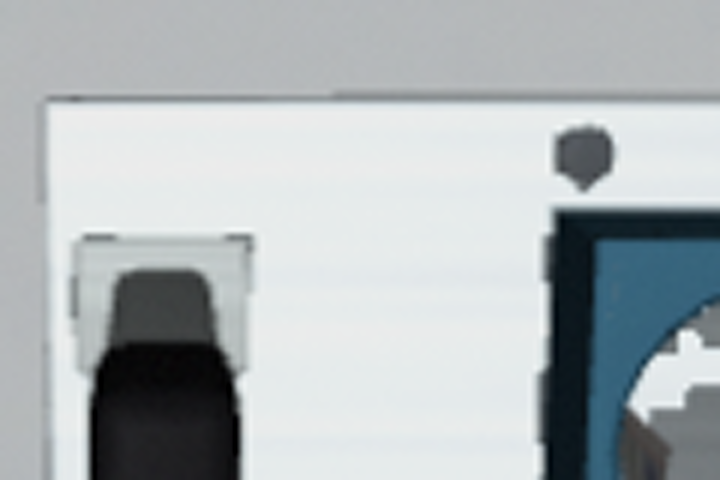

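Run:
```python
from h import *
def s(n,X,Y,k,ox,oy,z):
    p=onz('w7',(X+.5)/k-.5+ox,(Y+.5)/k-.5+oy,z);print(n,p);return p
ang=lambda e:np.degrees(np.arctan2(e[1],e[0])).round(2)
D=s('deckFL',316,95,5,480,140,.008);D2=s('deckL2',798,113,5,480,140,.008);print('deck side ang',ang(D2-D))
F=s('fold',638,304,5,480,140,.0185);F2=s('F2',798,305,5,480,140,.0185);print(ang(F2-F))
fb=s('front edge pt',290,275,5,480,140,.008);print('front ang',ang(D-fb)-90)
o=ctrl.get_obs();z=o['ee_pos'][2]-.1312
R=s('RL',46,100,6,295,170,z+.005);T=s('FL',246,237,5,480,140,z+.005);print('tray ang',ang(T-R),np.linalg.norm(T-R))
N=s('noseL',302,279,5,480,140,z+.005)
for yaw in(-7.0,-7.5,-8):
    y=np.radians(yaw);u=np.array([np.cos(y),np.sin(y),0]);v=np.array([-u[1],u[0],0])
    O=D-.0675*v+.085*u
    print(yaw,O.round(4),[(((q-O)@u).round(4),((q-O)@v).round(4)) for q in(R,T,N,F,F2,o['ee_pos'])])
```

```text
deckFL [ 0.6245 -0.1294  0.008 ]
deckL2 [ 0.6959 -0.1392  0.008 ]
deck side ang -7.82
fold [ 0.6634 -0.1607  0.0185]
F2 [ 0.6875 -0.1637  0.0185]
-7.1
front edge pt [ 0.6209 -0.153   0.008 ]
front ang -8.670000000000002
RL [ 0.4651 -0.1264  0.0243]
FL [ 0.605  -0.1446  0.0243]
tray ang -7.41 0.14107887864595461
noseL [ 0.6123 -0.1507  0.0243]
-7.0 [ 0.7006 -0.2068  0.008 ] [(np.float64(-0.2436), np.float64(0.0511)), (np.float64(-0.1025), np.float64(0.05)), (np.float64(-0.0945), np.float64(0.0449)), (np.float64(-0.0426), np.float64(0.0412)), (np.float64(-0.0183), np.float64(0.0411)), (np.float64(-0.2328), np.float64(-0.0001))]
-7.5 [ 0.7    -0.2074  0.008 ] [(np.float64(-0.2434), np.float64(0.0497)), (np.float64(-0.1023), np.float64(0.0499)), (np.float64(-0.0943), np.float64(0.0448)), (np.float64(-0.0423), np.float64(0.0415)), (np.float64(-0.0181), np.float64(0.0417)), (np.float64(-0.2322), np.float64(-0.0013))]
-8 [ 0.6993 -0.2081  0.008 ] [(np.float64(-0.2433), np.float64(0.0483)), (np.float64(-0.1022), np.float64(0.0497)), (np.float64(-0.0941), np.float64(0.0447)), (np.float64(-0.0421), np.float64(0.0419)), (np.float64(-0.0178), np.float64(0.0423)), (np.float64(-0.2316), np.float64(-0.0026))]
```

The tray line looks about 2 mm left of the sampler centre by the combined estimate: the deck corners say 0 to 1 mm and the strips about 2.8 mm. I'll shift 2 mm right, go over the step still raised, then look again.

```bash
python3 -m pendant '[{"rx":0,"ry":-0.02,"rz":0,"tx":-0.02,"ty":0.06,"tz":0,"grip":1},{"rx":0,"ry":0,"rz":0,"tx":-0.02,"ty":0.1,"tz":0,"grip":1},{"rx":0,"ry":0,"rz":0,"tx":-0.01,"ty":0.12,"tz":0.02,"grip":1},{"rx":0,"ry":0,"rz":0,"tx":0,"ty":0.12,"tz":0.02,"grip":1},{"rx":0,"ry":0,"rz":0,"tx":0,"ty":0.06,"tz":0.02,"grip":1},{"rx":0,"ry":0,"rz":0,"tx":0,"ty":0.02,"tz":0,"grip":1}]'
python3 - <<'E'
from h import *
st();want([.49,-.1832,.146],82.5);snap('wrist','w8');snap('side','s8');crop('s8','s8c',225,190,425,310,3.9);crop('w8','c8',440,140,640,290,4)
y=np.radians(-7.45);u=np.array([np.cos(y),np.sin(y),0]);v=np.array([-u[1],u[0],0]);O=np.array([.6995,-.2097,0])
d=ctrl.get_obs()['ee_pos']-O;print('TCP sampler',d@u,d@v,'nose',d@u+.138)
E
```

```text
time_s: 6.87
ee_pos: [0.4898, -0.1838, 0.148]
eef_rot: [-3.141, -0.0, 1.438]
force: [0.3, 0.0, -5.5]
grip_width: 0.0115
time_s 6.8667
qpos [-0.429, 0.4262, 1.7435, -0.0002, 0.9725, -0.2966]
joint_vel [0.0051, 0.0236, -0.0363, -0.0008, 0.0115, 0.005]
tau [-0.0487, -57.4852, -31.4364, 0.1493, -0.3589, 0.0115]
ee_pos [0.4898, -0.1838, 0.148]
eef_rot [-3.141, -0.0, 1.4385]
force [0.2709, 0.0271, -5.4736]
moment [0.0416, 0.3078, -0.0318]
grip_width 0.0115
tool mm [0.7 0.2 2. ] rows [0.016 0.004 0.049]
turn deg [-0.04 -0.   -0.08] rows [-0.009 -0.    -0.02 ]
TCP sampler -0.21160817895565576 -0.0014743222213478356 nose -0.07360817895565575
```

View pics/c8.png

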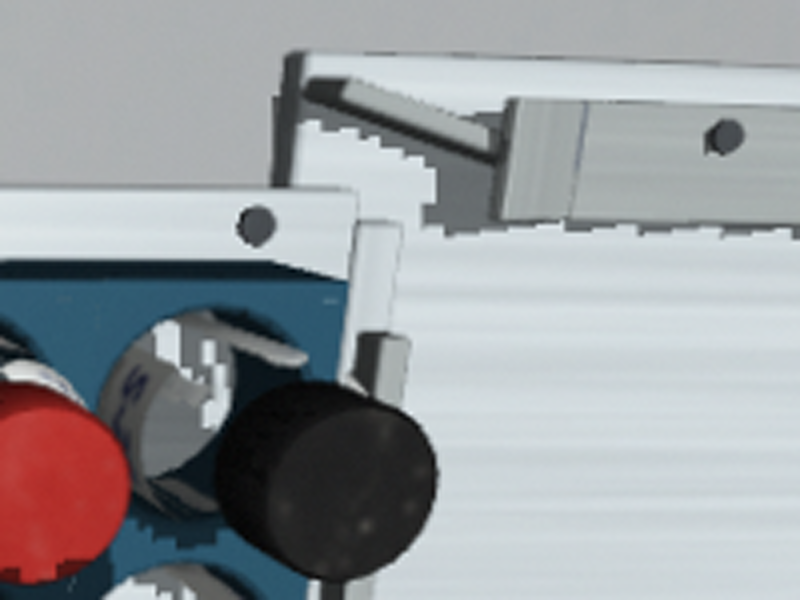

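View pics/s8c.png

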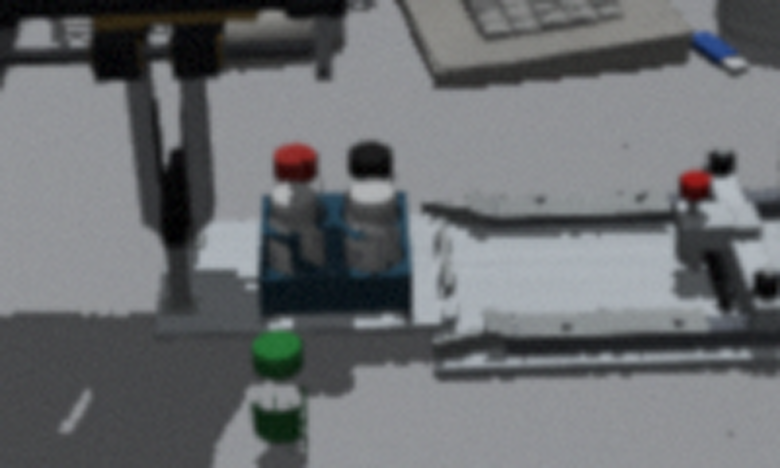

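Run:
```python
from h import *
y=np.radians(-7.45);u=np.array([np.cos(y),np.sin(y),0]);v=np.array([-u[1],u[0],0]);O=np.array([.6995,-.2097,0])
def s(n,X,Y,z):
    p=onz('w8',(X+.5)/4-.5+440,(Y+.5)/4-.5+140,z);print(n,p,((p-O)@u).round(4),((p-O)@v).round(4));return p
z=.148-.1312
s('FL',355,190,z+.005);s('L0',5,188,z+.005)
s('noseL0',362,222,z+.005);s('nose',403,223,z+.005)
s('strip front (up)',503,219,.021);s('fold',570,219,.0185);s('strip2',795,227,.0185);s('strip2b',795,224,.0185)
s('deckFL',308,53,.008);s('deckL2',795,67,.008)
s('strip outer fold',585,100,.0185);s('strip outer 2',795,103,.0185)
s('screw',724,136,.0195)
```

```text
FL [ 0.6244 -0.1504  0.0218] -0.0822 0.0491
L0 [ 0.569  -0.1433  0.0218] -0.138 0.0489
noseL0 [ 0.6255 -0.1556  0.0218] -0.0804 0.044
nose [ 0.6323 -0.1566  0.0218] -0.0735 0.0439
strip front (up) [ 0.6495 -0.1581  0.021 ] -0.0563 0.0447
fold [ 0.663  -0.16    0.0185] -0.0426 0.0445
strip2 [ 0.704  -0.1661  0.0185] -0.0012 0.0438
strip2b [ 0.7039 -0.1656  0.0185] -0.0014 0.0443
deckFL [ 0.6248 -0.1294  0.008 ] -0.0845 0.0699
deckL2 [ 0.7123 -0.1409  0.008 ] 0.0038 0.0699
strip outer fold [ 0.665  -0.1412  0.0185] -0.0431 0.0634
strip outer 2 [ 0.7026 -0.1456  0.0185] -0.0052 0.064
screw [ 0.6889 -0.1494  0.0195] -0.0183 0.0584
```

In this image the strips fit the model frame exactly (y = 44.5 mm), and the tray sits about 1 mm to the right. I'll correct that, then lower to about 1.5 mm above the deck and watch the force.

```bash
python3 -m pendant '[{"rx":0,"ry":0,"rz":-0.02,"tx":0.02,"ty":0,"tz":0.04,"grip":1},{"rx":0,"ry":0,"rz":0,"tx":0,"ty":0,"tz":0.04,"grip":1},{"rx":0,"ry":0,"rz":0,"tx":0,"ty":0,"tz":0.03,"grip":1},{"rx":0,"ry":0,"rz":0,"tx":0,"ty":0,"tz":0,"grip":1}]'
cat >> h.py <<'E'
def sam():
    o=ctrl.get_obs();y=np.radians(-7.45);u=np.array([np.cos(y),np.sin(y),0]);v=np.array([-u[1],u[0],0]);O=np.array([.6995,-.2097,0])
    d=o['ee_pos']-O;F=o['force'];M=o['moment'];R=Ro.from_euler('xyz',o['eef_rot'])
    t=Ro.from_euler('xyz',[np.pi,0,np.radians(82.55)]);rv=(R.inv()*t).as_rotvec(degrees=True)
    print('t %.2f nose x %.1f  y %.2f  under z %.1f mm | F along %.1f left %.1f up %.1f | turn to go deg'%(o['time_s'],(d@u+.138)*1e3,(d@v)*1e3,(d[2]-.1312)*1e3,F@u,F@v,F[2]),rv.round(2),'M',M.round(2))
E
python3 -c "
from h import *
sam()"
```

```text
time_s: 7.3
ee_pos: [0.4892, -0.1827, 0.1431]
eef_rot: [-3.14, -0.0, 1.44]
force: [-0.7, -0.5, -6.3]
grip_width: 0.0115
t 7.30 nose x -74.0  y -0.49  under z 11.9 mm | F along -0.6 left -0.6 up -6.3 | turn to go deg [-0.07 -0.01 -0.03] M [-0.01  0.33  0.01]
```

```bash
python3 -m pendant '[{"rx":0,"ry":0,"rz":0,"tx":0,"ty":0.05,"tz":0.03,"grip":1},{"rx":0,"ry":0,"rz":0,"tx":0,"ty":0.08,"tz":0.03,"grip":1},{"rx":0,"ry":0,"rz":0,"tx":0,"ty":0.1,"tz":0.01,"grip":1},{"rx":0,"ry":0,"rz":0,"tx":0,"ty":0.08,"tz":0,"grip":1},{"rx":0,"ry":0,"rz":0,"tx":0,"ty":0.05,"tz":0,"grip":1},{"rx":0,"ry":0,"rz":0,"tx":0,"ty":0,"tz":0,"grip":1}]'
python3 -c "
from h import *
sam();snap('wrist','w9');crop('w9','c9',440,140,640,290,4);snap('side','s9');crop('s9','s9c',225,190,425,310,3.9)"
```

```text
time_s: 7.8
ee_pos: [0.5051, -0.1849, 0.1401]
eef_rot: [-3.141, -0.0, 1.44]
force: [-0.6, -0.3, -5.5]
grip_width: 0.0114
t 7.80 nose x -57.9  y -0.57  under z 8.9 mm | F along -0.5 left -0.4 up -5.5 | turn to go deg [-0.05 -0.01 -0.04] M [-0.01  0.31  0.01]
```

View pics/c9.png

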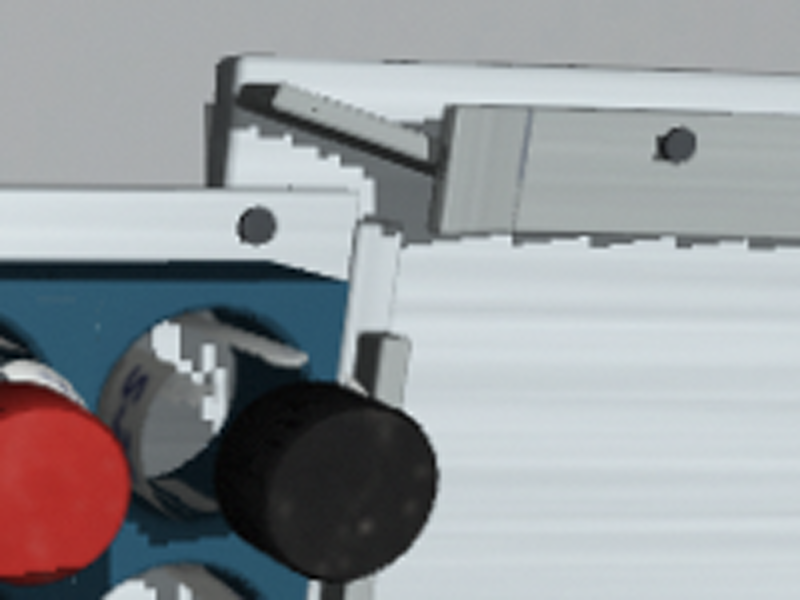

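View pics/s9c.png

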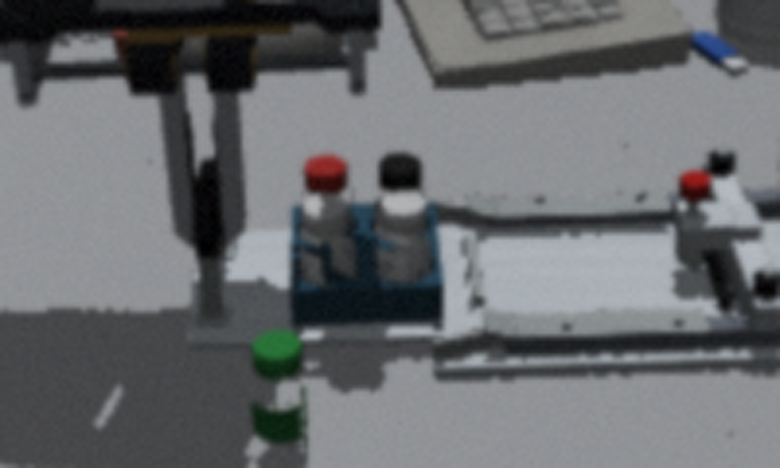

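Run:
```python
from h import *
y=np.radians(-7.45);u=np.array([np.cos(y),np.sin(y),0]);v=np.array([-u[1],u[0],0]);O=np.array([.6995,-.2097,0])
def s(n,X,Y,z):
    p=onz('w9',(X+.5)/4-.5+440,(Y+.5)/4-.5+140,z);print(n,((p-O)@u).round(4),((p-O)@v).round(4));return p
z=.0089
s('FL',356,191,z+.005);s('L0',5,188,z+.005)
s('nose0',362,222,z+.005);s('nose',400,222,z+.005)
s('fold',517,234,.0185);s('strip2',795,238,.0185)
s('deckFL',240,58,.008);s('deckL2',795,73,.008)
```

```text
FL -0.0668 0.0501
L0 -0.1227 0.05
nose0 -0.0651 0.0452
nose -0.0589 0.0452
fold -0.0422 0.0441
strip2 0.0066 0.0442
deckFL -0.0847 0.07
deckL2 0.0116 0.0701
```

```bash
python3 -m pendant '[{"rx":0,"ry":0,"rz":0,"tx":-0.01,"ty":0.05,"tz":0,"grip":1},{"rx":0,"ry":0,"rz":0,"tx":0,"ty":0.06,"tz":0,"grip":1},{"rx":0,"ry":0,"rz":0,"tx":0,"ty":0.06,"tz":0,"grip":1},{"rx":0,"ry":0,"rz":0,"tx":0,"ty":0.06,"tz":0,"grip":1},{"rx":0,"ry":0,"rz":0,"tx":0,"ty":0.06,"tz":0,"grip":1},{"rx":0,"ry":0,"rz":0,"tx":0,"ty":0.03,"tz":0,"grip":1}]'
python3 -c "
from h import *
sam()"
```

```text
time_s: 8.4
ee_pos: [0.5184, -0.187, 0.1401]
eef_rot: [-3.14, -0.0, 1.44]
force: [-0.6, -0.6, -6.1]
grip_width: 0.0116
t 8.40 nose x -44.6  y -1.01  under z 8.9 mm | F along -0.6 left -0.7 up -6.1 | turn to go deg [-0.07 -0.01 -0.05] M [ 0.08  0.28 -0.01]
```

```bash
python3 -m pendant '[{"rx":0,"ry":0,"rz":0,"tx":0.005,"ty":0.05,"tz":0,"grip":1},{"rx":0,"ry":0,"rz":0,"tx":0,"ty":0.08,"tz":0,"grip":1},{"rx":0,"ry":0,"rz":0,"tx":0,"ty":0.08,"tz":0,"grip":1},{"rx":0,"ry":0,"rz":0,"tx":0,"ty":0.08,"tz":0,"grip":1},{"rx":0,"ry":0,"rz":0,"tx":0,"ty":0.05,"tz":0,"grip":1},{"rx":0,"ry":0,"rz":0,"tx":0,"ty":0.02,"tz":0,"grip":1}]'
python3 -c "
from h import *
sam();snap('wrist','w10');crop('w10','c10',440,140,640,290,4)"
```

```text
time_s: 8.9
ee_pos: [0.5344, -0.1889, 0.14]
eef_rot: [-3.14, -0.0, 1.44]
force: [-0.9, -0.8, -4.9]
grip_width: 0.0118
t 8.90 nose x -28.4  y -0.79  under z 8.8 mm | F along -0.8 left -0.9 up -4.9 | turn to go deg [-0.07 -0.01 -0.05] M [-0.07  0.33 -0.01]
```

View pics/c10.png

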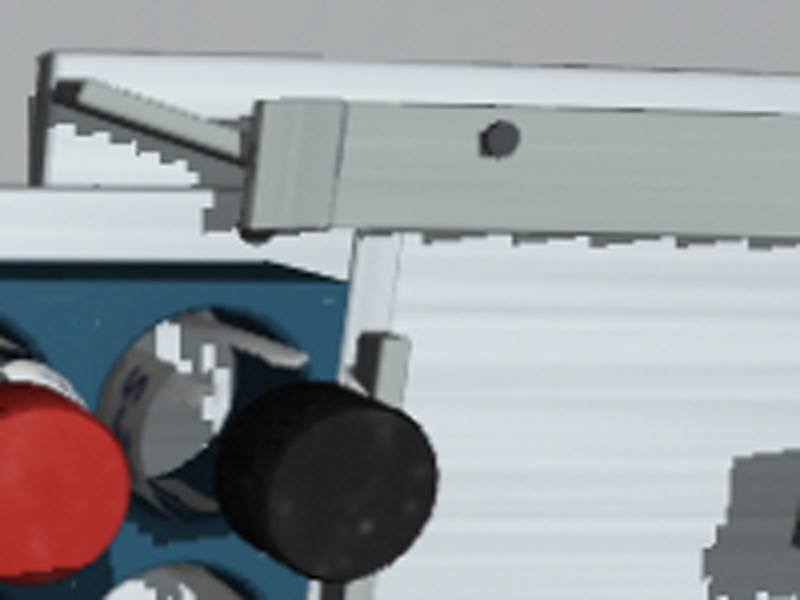

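The nose is under the strips and running freely, with side forces under 1 N. I'll continue.

```bash
python3 -m pendant '[{"rx":0,"ry":0,"rz":0,"tx":0,"ty":0.05,"tz":0,"grip":1},{"rx":0,"ry":0,"rz":0,"tx":0,"ty":0.08,"tz":0,"grip":1},{"rx":0,"ry":0,"rz":0,"tx":0,"ty":0.1,"tz":0,"grip":1},{"rx":0,"ry":0,"rz":0,"tx":0,"ty":0.1,"tz":0,"grip":1},{"rx":0,"ry":0,"rz":0,"tx":0,"ty":0.1,"tz":0,"grip":1},{"rx":0,"ry":0,"rz":0,"tx":0,"ty":0.08,"tz":0,"grip":1},{"rx":0,"ry":0,"rz":0,"tx":0,"ty":0.05,"tz":0,"grip":1},{"rx":0,"ry":0,"rz":0,"tx":0,"ty":0.02,"tz":0,"grip":1}]'
python3 -c "
from h import *
sam()"
```

```text
time_s: 9.62
ee_pos: [0.5598, -0.1922, 0.1399]
eef_rot: [-3.14, -0.0, 1.44]
force: [0.7, 1.2, -5.6]
grip_width: 0.0115
t 9.62 nose x -2.8  y -0.80  under z 8.7 mm | F along 0.5 left 1.3 up -5.6 | turn to go deg [-0.08 -0.01 -0.05] M [-0.03  0.35 -0.07]
```

```bash
python3 -m pendant '[{"rx":0,"ry":0,"rz":0,"tx":0,"ty":0.05,"tz":0,"grip":1},{"rx":0,"ry":0,"rz":0,"tx":0,"ty":0.08,"tz":0,"grip":1},{"rx":0,"ry":0,"rz":0,"tx":0,"ty":0.08,"tz":0,"grip":1},{"rx":0,"ry":0,"rz":0,"tx":0,"ty":0.08,"tz":0,"grip":1},{"rx":0,"ry":0,"rz":0,"tx":0,"ty":0.08,"tz":0,"grip":1},{"rx":0,"ry":0,"rz":0,"tx":0,"ty":0.05,"tz":0,"grip":1},{"rx":0,"ry":0,"rz":0,"tx":0,"ty":0.02,"tz":0,"grip":1}]'
python3 -c "
from h import *
sam();snap('wrist','w11')"
```

```text
time_s: 10.2
ee_pos: [0.5791, -0.1948, 0.1399]
eef_rot: [-3.14, -0.0, 1.44]
force: [-0.2, -0.7, -3.8]
grip_width: 0.0116
t 10.20 nose x 16.7  y -0.82  under z 8.7 mm | F along -0.2 left -0.7 up -3.8 | turn to go deg [-0.08 -0.01 -0.05] M [-0.03  0.29 -0.  ]
```

View pics/w11.png

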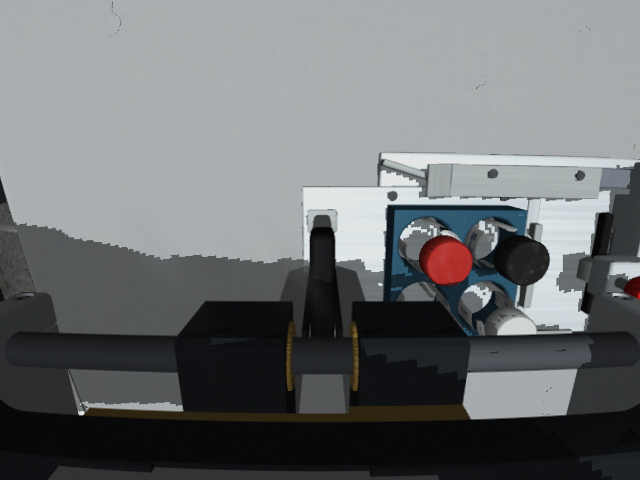

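```bash
python3 -m pendant '[{"rx":0,"ry":0,"rz":0,"tx":0,"ty":0.06,"tz":0.01,"grip":1},{"rx":0,"ry":0,"rz":0,"tx":0,"ty":0.08,"tz":0,"grip":1},{"rx":0,"ry":0,"rz":0,"tx":0,"ty":0.08,"tz":0,"grip":1},{"rx":0,"ry":0,"rz":0,"tx":0,"ty":0.08,"tz":0,"grip":1},{"rx":0,"ry":0,"rz":0,"tx":0,"ty":0.08,"tz":0,"grip":1},{"rx":0,"ry":0,"rz":0,"tx":0,"ty":0.06,"tz":0,"grip":1},{"rx":0,"ry":0,"rz":0,"tx":0,"ty":0.03,"tz":0,"grip":1}]'
python3 -c "
from h import *
sam()"
```

```text
time_s: 10.83
ee_pos: [0.5996, -0.1976, 0.1397]
eef_rot: [-3.14, -0.0, 1.44]
force: [-1.4, 0.8, -3.9]
grip_width: 0.0117
t 10.83 nose x 37.3  y -0.91  under z 8.5 mm | F along -1.5 left 0.6 up -3.9 | turn to go deg [-0.07 -0.   -0.05] M [-0.04  0.34 -0.  ]
```

```bash
python3 -m pendant '[{"rx":0,"ry":0,"rz":0,"tx":0.003,"ty":0.05,"tz":0,"grip":1},{"rx":0,"ry":0,"rz":0,"tx":0,"ty":0.05,"tz":0,"grip":1},{"rx":0,"ry":0,"rz":0,"tx":0,"ty":0.05,"tz":0,"grip":1},{"rx":0,"ry":0,"rz":0,"tx":0,"ty":0.04,"tz":0,"grip":1}]'
python3 -c "
from h import *
sam()"; python3 -m pendant '[{"rx":0,"ry":0,"rz":0,"tx":0.0,"ty":0.05,"tz":0,"grip":1},{"rx":0,"ry":0,"rz":0,"tx":0,"ty":0.05,"tz":0,"grip":1}]'
python3 -c "
from h import *
sam();snap('wrist','w12');crop('w12','c12',380,150,640,345,3)"
```

```text
time_s: 11.17
ee_pos: [0.6079, -0.1985, 0.1397]
eef_rot: [-3.14, -0.0, 1.44]
force: [-2.0, 0.3, -3.3]
grip_width: 0.0115
t 11.17 nose x 45.7  y -0.80  under z 8.5 mm | F along -2.0 left 0.0 up -3.3 | turn to go deg [-0.08 -0.01 -0.06] M [0.03 0.38 0.03]
time_s: 11.33
ee_pos: [0.6114, -0.199, 0.1396]
eef_rot: [-3.137, -0.0, 1.44]
force: [-8.0, 2.2, 0.6]
grip_width: 0.0112
t 11.33 nose x 49.3  y -0.82  under z 8.4 mm | F along -8.2 left 1.1 up 0.6 | turn to go deg [-0.25 -0.02 -0.06] M [0.13 1.41 0.01]
```

View pics/c12.png

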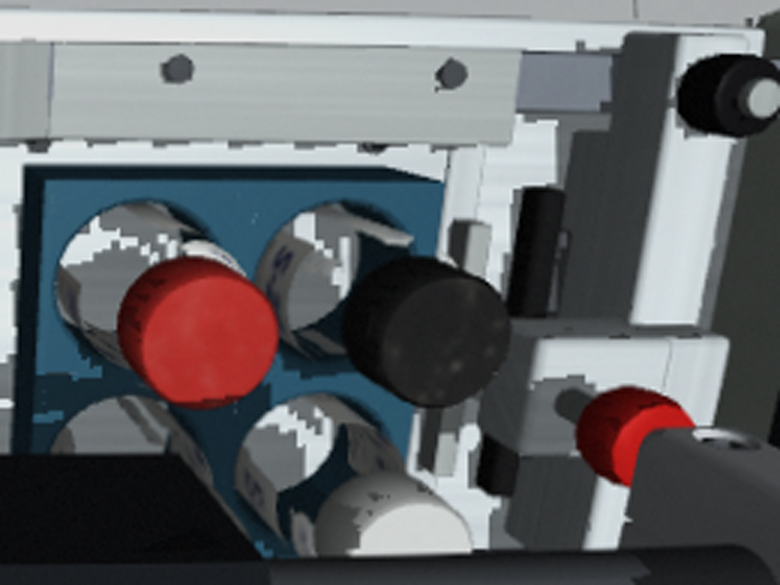

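The ledge has met the catch at nose x of about 49 mm, with 8 N along the push, which is within the expected 4-9 N. The buffer is still about 12 mm ahead. I'll push on in small steps.

```bash
python3 -m pendant '[{"rx":-0.03,"ry":0,"rz":0,"tx":0.0,"ty":0.04,"tz":0,"grip":1},{"rx":0,"ry":0,"rz":0,"tx":0,"ty":0.04,"tz":0,"grip":1}]'
python3 -c "
from h import *
sam()"
```

```text
time_s: 11.55
ee_pos: [0.6141, -0.1995, 0.1396]
eef_rot: [-3.136, -0.001, 1.44]
force: [-9.6, 1.3, 1.2]
grip_width: 0.012
t 11.55 nose x 52.0  y -0.92  under z 8.4 mm | F along -9.7 left 0.1 up 1.2 | turn to go deg [-0.31 -0.03 -0.06] M [0.13 1.5  0.02]
```

```bash
python3 -m pendant '[{"rx":-0.05,"ry":0,"rz":0,"tx":0.0,"ty":0.04,"tz":0,"grip":1},{"rx":-0.02,"ry":0,"rz":0,"tx":0,"ty":0.04,"tz":0,"grip":1}]'
python3 -c "
from h import *
sam()"
```

```text
time_s: 11.72
ee_pos: [0.6164, -0.1998, 0.1397]
eef_rot: [-3.137, -0.001, 1.44]
force: [-10.2, 2.7, 1.2]
grip_width: 0.0112
t 11.72 nose x 54.3  y -1.01  under z 8.5 mm | F along -10.5 left 1.3 up 1.2 | turn to go deg [-0.27 -0.06 -0.06] M [0.19 1.7  0.02]
```

```bash
python3 -m pendant '[{"rx":-0.05,"ry":0,"rz":0,"tx":0.003,"ty":0.04,"tz":0,"grip":1},{"rx":-0.02,"ry":0,"rz":0,"tx":0,"ty":0.03,"tz":0,"grip":1}]'
python3 -c "
from h import *
sam();snap('wrist','w13');crop('w13','c13',380,150,640,345,3);snap('side','s13');crop('s13','s13c',250,190,450,310,3.9)"
```

```text
time_s: 11.88
ee_pos: [0.6185, -0.2001, 0.1397]
eef_rot: [-3.139, -0.001, 1.44]
force: [-5.9, 0.7, 0.1]
grip_width: 0.0116
t 11.88 nose x 56.5  y -1.01  under z 8.5 mm | F along -6.0 left -0.0 up 0.1 | turn to go deg [-0.17 -0.07 -0.07] M [0.03 1.   0.  ]
```

View pics/c13.png

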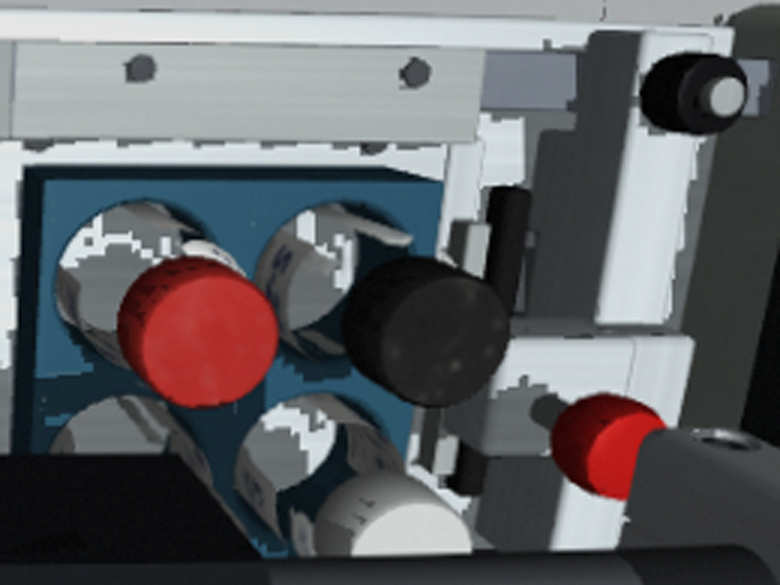

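View pics/s13c.png

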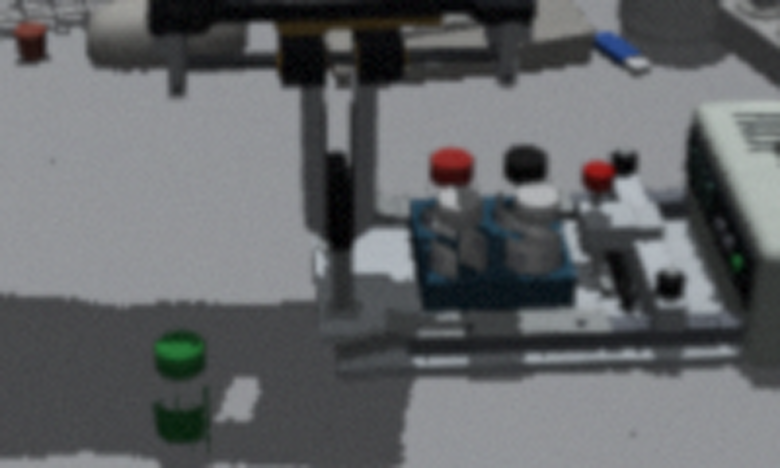

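The ledge is past the bevel and the bolt is riding on it, with the force down to 6 N. The buffer is only a few mm ahead, so I'll go in 1 mm steps.

```bash
python3 -m pendant '[{"rx":-0.04,"ry":0,"rz":0,"tx":0.003,"ty":0.035,"tz":0,"grip":1},{"rx":0,"ry":0,"rz":0,"tx":0,"ty":0.03,"tz":0,"grip":1}]'
python3 -c "
from h import *
sam()"
python3 -m pendant '[{"rx":-0.02,"ry":0,"rz":0,"tx":0.0,"ty":0.03,"tz":0,"grip":1},{"rx":0,"ry":0,"rz":0,"tx":0,"ty":0.03,"tz":0,"grip":1}]'
python3 -c "
from h import *
sam()"
```

```text
time_s: 12.15
ee_pos: [0.6208, -0.2004, 0.1396]
eef_rot: [-3.14, -0.001, 1.44]
force: [-6.3, 1.6, -1.7]
grip_width: 0.0116
t 12.15 nose x 58.7  y -0.97  under z 8.4 mm | F along -6.4 left 0.8 up -1.7 | turn to go deg [-0.12 -0.08 -0.07] M [-0.01  1.03  0.01]
time_s: 12.32
ee_pos: [0.6227, -0.2006, 0.1395]
eef_rot: [-3.139, -0.002, 1.439]
force: [-8.2, 1.7, 0.6]
grip_width: 0.0115
t 12.32 nose x 60.6  y -0.98  under z 8.3 mm | F along -8.4 left 0.6 up 0.6 | turn to go deg [-0.17 -0.09 -0.07] M [ 0.2   1.49 -0.06]
```

```bash
python3 -m pendant '[{"rx":-0.02,"ry":0,"rz":0,"tx":0.0,"ty":0.03,"tz":0,"grip":1}]'
python3 -c "
from h import *
sam();snap('wrist','w14');crop('w14','c14',440,150,640,300,4)"
```

```text
time_s: 12.4
ee_pos: [0.6234, -0.2007, 0.1395]
eef_rot: [-3.138, -0.002, 1.439]
force: [-9.6, 2.7, 2.4]
grip_width: 0.0112
t 12.40 nose x 61.4  y -0.96  under z 8.3 mm | F along -9.9 left 1.4 up 2.4 | turn to go deg [-0.21 -0.1  -0.07] M [ 0.22  1.43 -0.03]
```

View pics/c14.png

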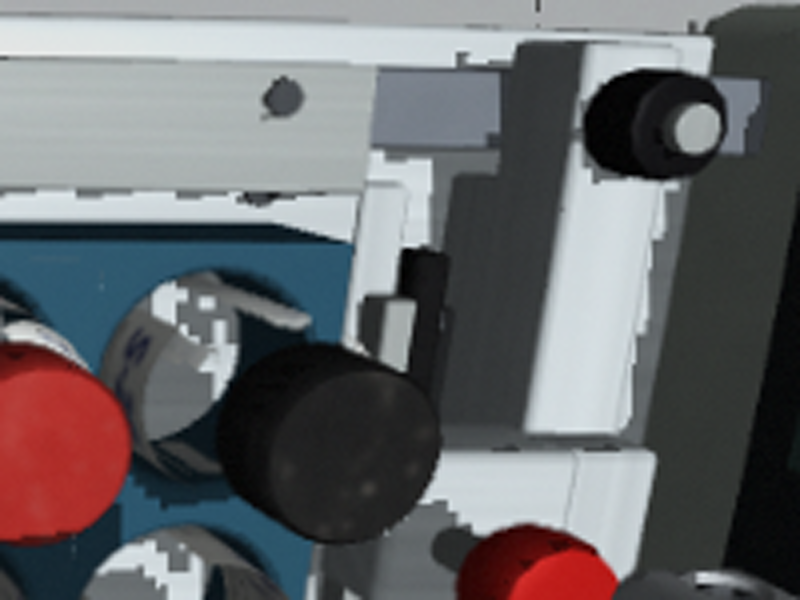

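The nose is touching the buffer. I'll continue one small row at a time.

```bash
for i in 1; do python3 -m pendant '[{"rx":-0.04,"ry":0,"rz":0,"tx":0.0,"ty":0.025,"tz":0,"grip":1}]'; done
python3 -c "
from h import *
sam()"
python3 -m pendant '[{"rx":-0.03,"ry":0,"rz":0,"tx":0.0,"ty":0.025,"tz":0,"grip":1}]'
python3 -c "
from h import *
sam();snap('wrist','w15');crop('w15','c15',440,150,640,300,4);snap('side','s15');crop('s15','s15c',350,200,450,275,7)"
```

```text
time_s: 12.53
ee_pos: [0.6243, -0.2007, 0.1395]
eef_rot: [-3.14, -0.002, 1.439]
force: [-9.0, 1.7, 0.4]
grip_width: 0.0113
t 12.53 nose x 62.2  y -0.86  under z 8.3 mm | F along -9.1 left 0.6 up 0.4 | turn to go deg [-0.12 -0.12 -0.08] M [ 0.28  1.52 -0.04]
time_s: 12.62
ee_pos: [0.6248, -0.2007, 0.1395]
eef_rot: [-3.14, -0.002, 1.439]
force: [-10.6, 2.3, 1.2]
grip_width: 0.0118
t 12.62 nose x 62.7  y -0.81  under z 8.3 mm | F along -10.8 left 0.9 up 1.2 | turn to go deg [-0.12 -0.14 -0.08] M [ 0.27  1.85 -0.08]
```

View pics/c15.png

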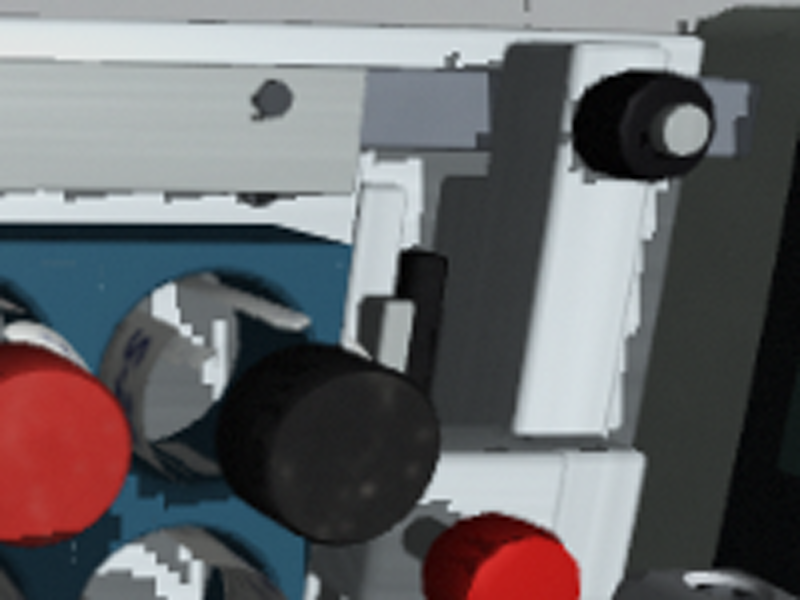

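View pics/s15c.png

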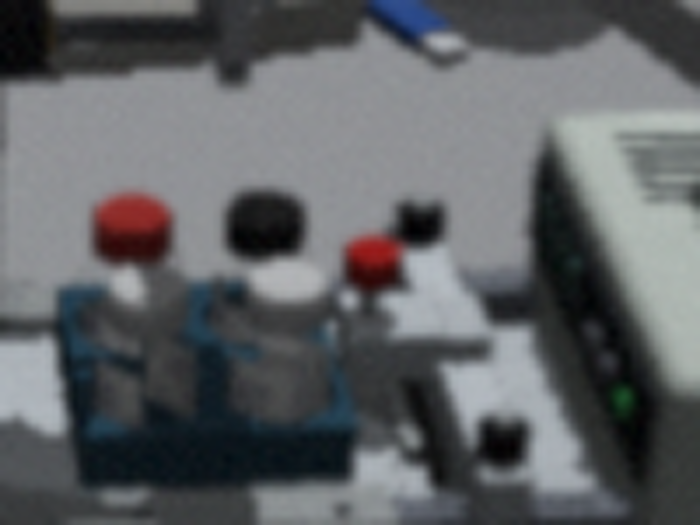

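Between the two frames the knob shifted about 6 px more than the rest of the scene. In the side view it is back at row 237, the same as at rest, against 235 while lifted. So the catch has dropped. I'll stop pushing, relax and check.

```bash
python3 -m pendant '[{"rx":0,"ry":0,"rz":0,"tx":0.0,"ty":0,"tz":0,"grip":1},{"rx":0,"ry":0,"rz":0,"tx":0.0,"ty":0,"tz":0,"grip":1}]'
python3 -c "
from h import *
sam()"
python3 -m pendant '[{"rx":0,"ry":0,"rz":0,"tx":0.0,"ty":-0.02,"tz":0,"grip":1},{"rx":0,"ry":0,"rz":0,"tx":0.0,"ty":-0.02,"tz":0,"grip":1}]'
python3 -c "
from h import *
sam();snap('side','s16');crop('s16','s16c',350,200,450,275,7)
f=lambda n:cv2.cvtColor(cv2.imread('pics/'+n+'.png'),cv2.COLOR_BGR2HSV)
for n in('side0','s13','s15','s16'):
    h=f(n)[225:246,385:415];m=((h[...,0]<8)|(h[...,0]>172))&(h[...,1]>150)&(h[...,2]>60);print(n,[a.mean().round(2) for a in np.nonzero(m)],m.sum())"
```

```text
time_s: 12.88
ee_pos: [0.6246, -0.2008, 0.1396]
eef_rot: [-3.139, -0.002, 1.439]
force: [-4.7, 0.6, -1.1]
grip_width: 0.0115
t 12.88 nose x 62.6  y -0.84  under z 8.4 mm | F along -4.7 left 0.0 up -1.1 | turn to go deg [-0.16 -0.14 -0.08] M [-0.05  0.58 -0.01]
time_s: 13.05
ee_pos: [0.6233, -0.2006, 0.1398]
eef_rot: [-3.14, -0.002, 1.439]
force: [4.6, -0.7, -5.7]
grip_width: 0.0116
t 13.05 nose x 61.3  y -0.87  under z 8.6 mm | F along 4.6 left -0.1 up -5.7 | turn to go deg [-0.09 -0.13 -0.09] M [-0.22 -0.77 -0.03]
side0 [np.float64(10.96), np.float64(18.04)] 28
s13 [np.float64(8.71), np.float64(18.39)] 31
s15 [np.float64(11.03), np.float64(17.97)] 29
s16 [np.float64(11.03), np.float64(17.97)] 29
```

The catch is at its rest position (knob centroid 11.03 against 10.96 at the start). It also resists a gentle back-pull of 4.6 N, so it has engaged. I'll ease the pull off and then open in stages.

```bash
python3 -m pendant '[{"rx":0,"ry":0,"rz":0,"tx":0.0,"ty":0.012,"tz":0.005,"grip":1},{"rx":0,"ry":0,"rz":0,"tx":0.0,"ty":0,"tz":0,"grip":1}]'
python3 -c "
from h import *
sam()"
```

```text
time_s: 13.27
ee_pos: [0.6236, -0.2006, 0.1395]
eef_rot: [-3.14, -0.002, 1.439]
force: [-2.3, 0.2, -2.6]
grip_width: 0.0118
t 13.27 nose x 61.6  y -0.77  under z 8.3 mm | F along -2.4 left -0.1 up -2.6 | turn to go deg [-0.12 -0.14 -0.09] M [-0.13  0.33 -0.06]
```

```bash
python3 -m pendant '[{"rx":0,"ry":0,"rz":0,"tx":0,"ty":0,"tz":0,"grip":1},{"rx":0,"ry":0,"rz":0,"tx":0,"ty":0,"tz":0,"grip":1}]' 5
python3 -m pendant '[{"rx":0,"ry":0,"rz":0,"tx":0,"ty":0,"tz":0,"grip":0.6},{"rx":0,"ry":0,"rz":0,"tx":0,"ty":0,"tz":0,"grip":0.4},{"rx":0,"ry":0,"rz":0,"tx":0,"ty":0,"tz":0,"grip":0.25},{"rx":0,"ry":0,"rz":0,"tx":0,"ty":0,"tz":0,"grip":0.25},{"rx":0,"ry":0,"rz":0,"tx":0,"ty":0,"tz":0,"grip":0.25}]'
python3 -c "
from h import *
sam();snap('wrist','w17');snap('side','s17');crop('s17','s17c',300,200,450,310,5)"
```

```text
time_s: 13.43
ee_pos: [0.6236, -0.2005, 0.1396]
eef_rot: [-3.139, -0.003, 1.439]
force: [-2.8, 0.1, -1.9]
grip_width: 0.0124
time_s: 13.85
ee_pos: [0.6251, -0.2009, 0.1415]
eef_rot: [3.138, -0.001, 1.439]
force: [0.3, -0.7, 0.5]
grip_width: 0.0349
t 13.85 nose x 63.1  y -0.95  under z 10.3 mm | F along 0.4 left -0.7 up 0.5 | turn to go deg [ 0.22 -0.08 -0.08] M [-0.01 -0.03 -0.02]
```

View pics/w17.png

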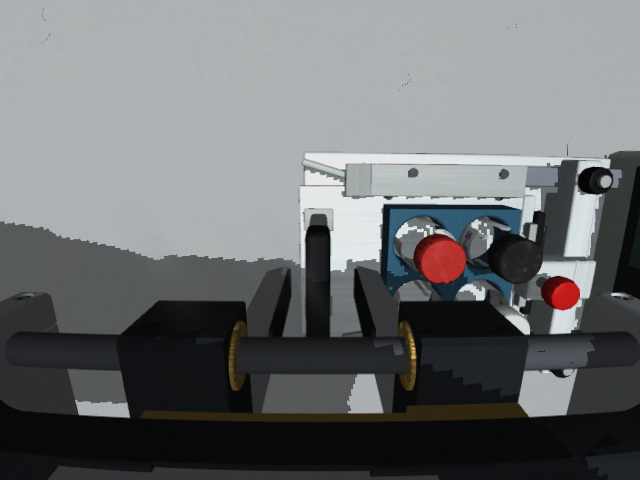

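View pics/s17c.png

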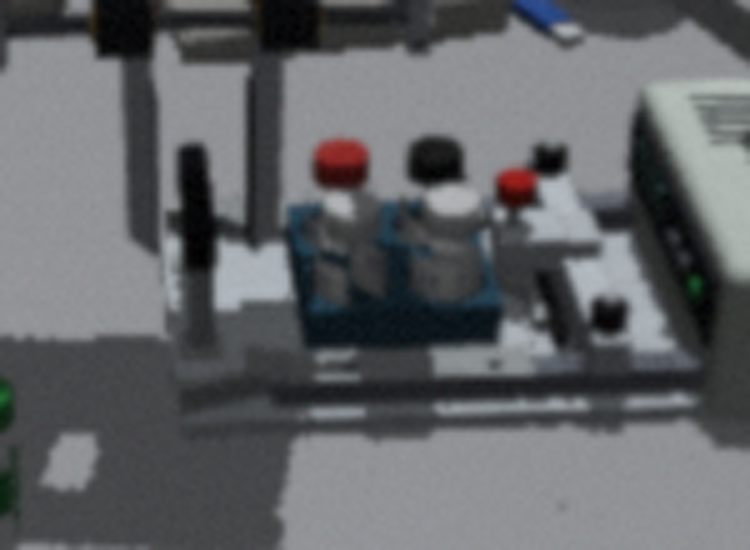

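The handle is free between the fingers, the vials are standing and the knob is down. I'll retreat straight up.

```bash
python3 -m pendant '[{"rx":0,"ry":0,"rz":0,"tx":0,"ty":-0.03,"tz":-0.1,"grip":0.25},{"rx":0,"ry":0,"rz":0,"tx":0,"ty":0,"tz":-0.25,"grip":0.25},{"rx":0,"ry":0,"rz":0,"tx":0,"ty":0,"tz":-0.4,"grip":0.25},{"rx":0,"ry":0,"rz":0,"tx":0,"ty":0,"tz":-0.5,"grip":0.25},{"rx":0,"ry":0,"rz":0,"tx":0,"ty":0,"tz":-0.5,"grip":0.25},{"rx":0,"ry":0,"rz":0,"tx":0,"ty":0,"tz":-0.5,"grip":0.25},{"rx":0,"ry":0,"rz":0,"tx":0,"ty":0,"tz":-0.3,"grip":0.25},{"rx":0,"ry":0,"rz":0,"tx":0,"ty":0,"tz":0,"grip":0.25}]'
python3 -c "
from h import *
st();snap('wrist','w18');snap('side','s18');snap('top','t18');crop('s18','s18c',300,200,450,310,5)"
```

```text
time_s: 14.62
ee_pos: [0.6229, -0.2007, 0.2527]
eef_rot: [3.137, -0.001, 1.439]
force: [-0.2, -0.0, 0.2]
grip_width: 0.0351
time_s 14.6167
qpos [-0.3683, 0.5722, 1.2519, 0.0024, 1.3136, -0.2374]
joint_vel [0.001, -0.009, 0.0097, 0.0001, -0.0107, 0.0019]
tau [-0.0308, -66.2059, -34.2718, 0.0671, 0.5665, -0.0008]
ee_pos [0.6229, -0.2007, 0.2527]
eef_rot [3.1372, -0.0013, 1.4393]
force [-0.1905, -0.0373, 0.2188]
moment [-0.0577, -0.0338, -0.002]
grip_width 0.0351
```

View pics/w18.png

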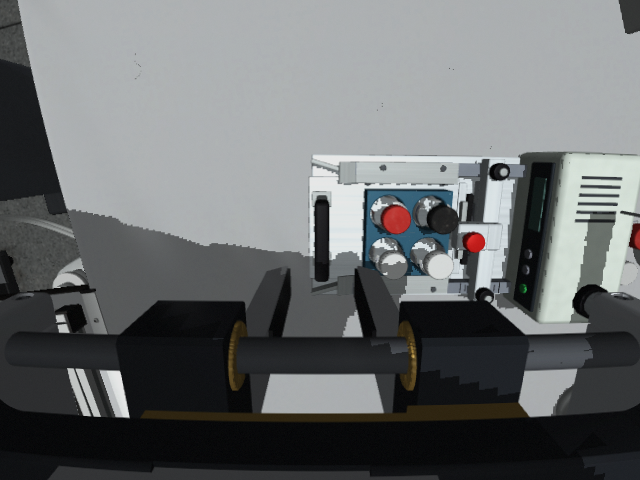

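View pics/s18c.png

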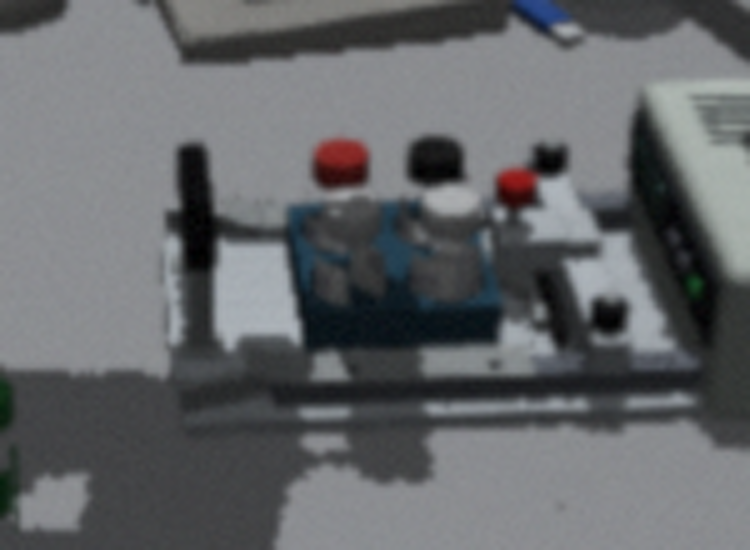

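```bash
python3 -c "
from h import *
crop('w18','c18',290,140,640,340,2.2)"
```

```text
(no output)
```

View pics/c18.png

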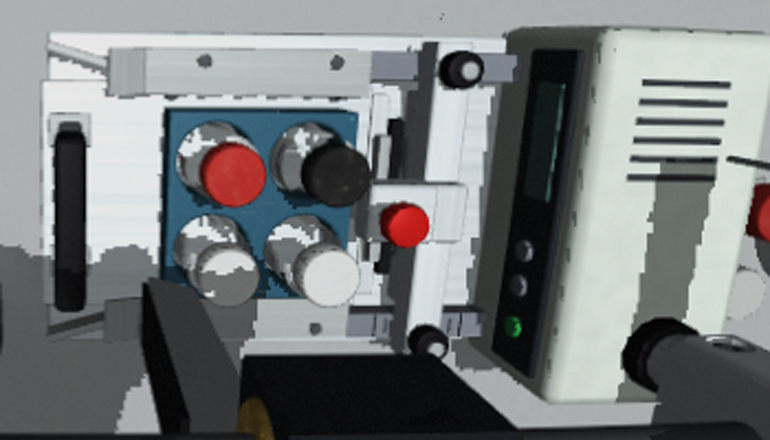

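The tray is in straight with the ledge under the gauge, all four vials are standing, and the gripper is clear. One last knob check, then I'll hand in.

```bash
python3 -c "
from h import *
f=lambda n:cv2.cvtColor(cv2.imread('pics/'+n+'.png'),cv2.COLOR_BGR2HSV)
for n in('side0','s18'):
    h=f(n)[225:246,385:415];m=((h[...,0]<8)|(h[...,0]>172))&(h[...,1]>150)&(h[...,2]>60);print(n,[a.mean().round(2) for a in np.nonzero(m)],m.sum())
print(ctrl.hand_in())"
```

```text
side0 [np.float64(10.96), np.float64(18.04)] 28
s18 [np.float64(11.07), np.float64(18.07)] 30
the job is handed in; nothing more can be done
None
```

I loaded the tray into the sampler and handed the job in after about 15 s of the 72 s. I gripped it by the handle, lifted it over the step and slid it in level under the strips. I pushed in small steps until the catch snapped down behind the ledge, then let go and backed straight up.

- **Push force:** the wrist sensor read at most about 11 N along the push, both while the bolt was being lifted and against the buffer.
- **Catch:** the red knob lifted and fell back to its resting spot in the side view (11.07 px against 10.96 at the start). Before release it also held against a gentle 4.6 N pull back.
- **Final position:** by my estimated sampler frame, the tray's front end is at about 61–63 mm and within about 1 mm of centre.
- **Vials and gripper:** after release, all four vials stood in their wells and the gripper was clear, with no force on it.
- **Not measured:** I judged the buffer compression only from the push force and the holding catch. I didn't re-measure the bystanders at the end; the arm never went near them at table height.
- **Disagreement:** early estimates of the sampler's centre line differed by up to 3 mm, because I assumed the wrong deck width. The close-up of the strips settled it, and side forces while sliding stayed around 1 N.

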